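Put the finished coaster tiles away under the dust hood

ROBOT

A 7-joint arm with a two-finger parallel gripper is mounted at the origin on the work surface. World frame = base frame: x ahead of the robot, y to its left, z up, the work surface at z = 0. Lengths are in m, angles in rad, forces in N, time in s.
With the tool pointing down it reaches from about 0.425 to 1.025 m from the base axis. Payload 9.4 kg.
Tool frame: the origin (TCP) lies midway between the tips of the shut fingers; the grasp point (between the pads) lies 19 mm behind it; z points along the fingers, y is the line along which they close (so a half turn about z gives the same grasp; the last joint's range is limited). The gripper opens to 85 mm and grips with 20 to 120 N. Pads are 22 mm wide; open, the fingers measure 114 mm over their backs; the gripper's body (76 mm by 85 mm) begins 54 mm behind the grasp point. The pads swing forward as they close: fully open they stand 13 mm farther back than shut.
Start: joints at [1.075, 0.599, -0.003, 1.599, 0.002, 0.943, -0.08], TCP at [0.295, -0.662, 0.231] pointing down, gripper open.
Joint ranges: [-2.57, 2.57], [-0.35, 1.97], [-1.29, 1.29], [0.11, 2.56], [-1.05, 4.19], [0.11, 1.86], [-2.63, 2.63]. Speed limits (rad/s): [2.22, 2.22, 3.01, 3.01, 3.14, 3.14, 3.14].

INTERFACE

Orientations are given as a unit quaternion [w, x, y, z].
In Python, from bench import * gives the robot as it stands. The module is installed in compiled form; this text tells all that it offers.
- The arm moves only by the tool play_rows, never from a script. Its argument "rows" is text: rows parted by semicolons, each of 7 numbers parted by spaces: the shift along the tool's x, y, z in units of 30 mm (1.0 is 30 mm), then the turn, a rotation vector about the tool's x, y, z in units of 5 degrees (1.0 is 5 degrees), then the opening, from 0 (shut) to 1 (fully open). In form: tx ty tz ax ay az hand; .... A call has exactly 5 rows; each row shifts and turns the commanded pose from where the row before left it, along the tool's axes as they then stand; what a row does not reach is not made up. A row lasts 1/12 s, in which the tool goes at most 41.7 mm and 7.16 degrees, less where a joint would pass 70% of its speed; a pose out of reach is approached as far as the arm can. A call is refused whole if a number of a shift passes 1 or a number of a turn 1, either way. A call with a gripper value outside its range is refused whole. The fingers move at their own pace and stop on an object; "force" is the grip in N (left out, the last holds). Time passes only in rows, so rows that do not move let the fingers close, or fill a call up. It gives the time, the measured TCP pose, the force, the opening and the grip force at its end, in the units of the state.
- get_obs(): the state, without advancing time (a new reading comes with each control period).
- read_camera(name): name is "scene" or "top"; returns the picture (400x640x3 uint8, red, green, blue); there is no depth.
- camera_info(name): a dict with "mtx" (3x3 intrinsics, pixels), "origin" and "orientation" of the camera in the world. Camera axes: x right, y up, looking along -z (the intrinsics and any distortion apply to the point x, -y, -z); pixel columns grow to the right and rows downward; lengths in m; the calibration is good to about 2 mm. A picture is of the moment at which its call begins. camera_info takes no time and is no camera call.
- close_job(): hands the job in; it is judged then, once.
The state is a dict: "time_s": time; "qpos": joint angles; "joint_vel": joint speeds; "tau": joint torques, N m; "position": TCP position; "ee_rot": TCP orientation; "force": force on the tool from outside, world axes, zero at the start; "moment": the same for the moment, N m; "grip_width": finger opening in m; "grasp_force": force on a finger pad.
Only numpy, scipy, OpenCV 4.12 (cv2) and the standard library are available. Lean on these libraries where they do the work, as an engineer would, in place of code of your own. Each camera call takes 0.05 s, during which the arm holds its last target. There are 200 camera calls.

TASK

Pry the blue hood of the tile keeper up with the blade of the palette knife (not with the fingers), swing it fully open, and stack all the coaster tiles that lie about in one square pile on the green pad, lengthwise along it and centred on it, neatly squared up. Then shut the hood fully over the pile and leave the knife lying on its cork mat; do not knock the roll of tape, the glue jar, the clay animal or the brush cup out of place.

Things in the scene. Friction and masses are not known exactly. Their poses are not given: they have to be found in the camera images.
- pad (a point): Centre of the top of the green felt pad (100 x 70 mm, long along this frame's x, 2 mm above the board) in the middle of the keeper's base board. The keeper is a dark wooden board 170 mm (x) by 146 mm (y), top 30 mm above the table, fixed to the table, with a deep blue hinged hood over it. x points from the pad to the hinge at the back, z up. The pad is hidden while the hood is shut.
- hood_hinge (a point): Point on the hood's hinge line, at its middle, at the board's top, 76 mm from the pad's centre along the keeper's +x; the hinge line runs along the keeper's y.
- hood (a joint): Angle of the hood in rad: 0 shut (its walls rest on the board), grows as its front goes up and back; stop at 1.75. A stiff hinge (0.22 N m of friction, hood 160 g): the hood stays where it is left and must be pushed all the way open and all the way shut. It has no handle. Outside it is 156 mm from hinge to front, 132 mm wide, 64 mm tall above the board; walls 4 mm; nothing below, so when open the board is free on all sides.
- hood_lip (a point): Middle of the underside of the steel prying lip on the hood's front (turns with the hood): the lip is 60 mm long along the keeper's y and 10 mm deep; its underside is 10 mm above the board and 156 mm from the hinge when shut, which leaves a slot 60 mm long and 10 mm high for a blade. The lip's outer edge is 161 mm from the hinge.
- knife_grip (a point): Centre of the wooden handle of the palette knife (handle 104 mm long, 18 mm wide, 16 mm thick; 70 g in all). x points along the knife to the blade, z up. It lies flat on the cork mat at the start.
- knife_tip (a point): Tip of the knife's flat steel blade, 137 mm from knife_grip along the knife's x, level with the handle's centre (8 mm above what the handle lies on). Blade 85 mm long, 22 mm wide, 2.6 mm thick, rigid.
- mat: Cork mat of the knife, fixed, 240 mm (its x) by 80 mm (its y), 3 mm thick; origin at the centre of its underside.
- tile_blue_c (a point): Centre (half-way up) of a glazed coaster tile, blue with white dots: 90 mm (x) by 60 mm (y) by 10 mm thick, about 110 g, z up. It may be absent.
- tile_white_c (a point): Centre (half-way up) of a glazed coaster tile, white with blue dots: 90 mm (x) by 60 mm (y) by 10 mm thick, about 110 g, z up. It may be absent.
- tile_red_c (a point): Centre (half-way up) of a glazed coaster tile, red with white dots: 90 mm (x) by 60 mm (y) by 10 mm thick, about 110 g, z up. It may be absent.
- tile_green_c (a point): Centre (half-way up) of a glazed coaster tile, green with yellow dots: 90 mm (x) by 60 mm (y) by 10 mm thick, about 110 g, z up. It may be absent.
- tile_yellow_c (a point): Centre (half-way up) of a glazed coaster tile, yellow with brown dots: 90 mm (x) by 60 mm (y) by 10 mm thick, about 110 g, z up. It may be absent.
- tape: Bystander: roll of yellow tape lying flat, 84 mm across, 18 mm high, among the tiles. Origin at the centre of its underside.
- glue: Bystander: white glue jar with red cap, 48 mm across, 55 mm tall. Origin at the centre of its underside.
- figure: Bystander: small pale clay animal, about 70 x 30 x 65 mm. Origin at the centre of its underside.
- brushcup: Bystander: white cup with brushes, 75 mm across, 170 mm tall with the brushes. Origin at the centre of its underside.
There are look-alikes about, which are no part of the job. What is meant by the part that bears tile_blue_c is not purple, and is the larger of those in its own colour.

How it is judged:
On the way, in this order (a step that is already met when the one before it is completed fails the run):
1. the hood is pried ajar (over 0.12 rad) by the knife, the fingers not touching it (value of joint hood above 0.12 rad and contact force between knife and hood above 0.3 N and contact force between the fingers and hood below 0.5 N), for 0.2 s.
2. the hood is swung fully open (over 1.4 rad) (value of joint hood above 1.4 rad), for 0.2 s.
3. all tiles lie in a square pile on the pad, hood open, gripper off them (value of joint hood above 1.2 rad and horizontal distance between each of tile_blue_c, tile_white_c, tile_red_c, tile_green_c, tile_yellow_c and pad below 0.008 m and angle between the x axis of each of tile_blue_c, tile_white_c, tile_red_c, tile_green_c, tile_yellow_c and the x axis of pad, either way round below 0.12 rad and angle between each of tile_blue_c, tile_white_c, tile_red_c, tile_green_c, tile_yellow_c's own z axis and vertical below 0.08 rad and z of each of tile_blue_c, tile_white_c, tile_red_c, tile_green_c, tile_yellow_c in the frame of pad below 0.056 m and linear speed of each of tile_blue, tile_white, tile_red, tile_green, tile_yellow below 0.02 m/s and contact force between the fingers and tile_blue below 0.1 N and contact force between the fingers and tile_white below 0.1 N and contact force between the fingers and tile_red below 0.1 N and contact force between the fingers and tile_green below 0.1 N and contact force between the fingers and tile_yellow below 0.1 N), for 0.3 s.
4. the hood is shut (under 0.06 rad) (value of joint hood below 0.06 rad), for 0.2 s.
At the end, for the whole second after the job is handed in: Every tile present lies flat in the pile under the hood, its centre within 8 mm of the pad's centre (seen from above) and its long side within 0.12 rad of the pad's; the hood is shut to within 0.06 rad; the knife lies at rest on the cork mat, the middle of its handle over the mat (horizontal distance between each of tile_blue_c, tile_white_c, tile_red_c, tile_green_c, tile_yellow_c and pad below 0.008 m and angle between the x axis of each of tile_blue_c, tile_white_c, tile_red_c, tile_green_c, tile_yellow_c and the x axis of pad, either way round below 0.12 rad and angle between each of tile_blue_c, tile_white_c, tile_red_c, tile_green_c, tile_yellow_c's own z axis and vertical below 0.08 rad and z of each of tile_blue_c, tile_white_c, tile_red_c, tile_green_c, tile_yellow_c in the frame of pad below 0.056 m and linear speed of each of tile_blue, tile_white, tile_red, tile_green, tile_yellow, knife below 0.02 m/s and value of joint hood below 0.06 rad and x of knife_grip in the frame of mat between -0.11 and 0.11 m and y of knife_grip in the frame of mat between -0.04 and 0.04 m and z of knife_grip in the frame of mat below 0.022 m); the robot touches nothing.
It fails at once if the tape, the glue jar, the clay animal or the brush cup is pushed more than 40 mm from its place (distance of any of tape, glue, figure, brushcup from where it was at the start of the episode above 0.04 m).
Of tile_blue, tile_white, tile_red, tile_green, tile_yellow only 3 to 5 are there at a start; the rules pass over those that are not, and their reading is None.
At some moment in a run one of knife may be knocked a few centimetres aside while the robot is not near it.
Once in a run the grip may slacken for a moment while it holds something.
It also fails if it takes over 210 s, if anything falls off the work surface, if the arm or the gripper's body presses on something with over 40 N, if the wrist force passes 120 N, or if a joint passes its speed limit or range.

## Working session

There is one attempt and no reset: what is moved stays moved. The work goes in short steps, Python scripts to look and compute and a tool call to move; the robot and the scene stay as the last step left them, time stands still between calls to the robot, and variables do not carry over. Pictures are saved under pics/ and viewed, at most 14 in all, crops included, and the job is handed in when it is done.

Besides the shell and the picture viewer there is one more tool, called after "Call:" as name(argument=value, ...) on one line, values as JSON. play_rows: Moves the arm, as the interface text tells. Its arguments: {"type":"object","properties":{"rows":{"type":"string"},"force":{"type":"number"}},"required":["rows"]}

```bash
mkdir -p pics; python3 - <<'E'
from bench import *
import cv2
for n in("top","scene"):
    cv2.imwrite(f"pics/{n}0.png",cv2.cvtColor(read_camera(n),cv2.COLOR_RGB2BGR)); print(n,camera_info(n))
print(get_obs())
E
```

```text
top {'mtx': array([[362.05992788,   0.        , 317.89458092],
       [  0.        , 362.05992788, 202.45447611],
       [  0.        ,   0.        ,   1.        ]]), 'origin': array([ 0.32735515, -0.00894758,  0.93214221]), 'orientation': array([ 0.70457911,  0.06779607, -0.05410454, -0.70430439])}
scene {'mtx': array([[377.69125945,   0.        , 321.42831843],
       [  0.        , 377.69125945, 193.54601071],
       [  0.        ,   0.        ,   1.        ]]), 'origin': array([1.15331717, 0.00441122, 0.7293584 ]), 'orientation': array([0.65268724, 0.26836016, 0.27260341, 0.6539645 ])}
{'time_s': 0.1, 'qpos': array([ 1.07533005,  0.60003942, -0.00253026,  1.60002626,  0.00181478,
        0.94291668, -0.07978772]), 'joint_vel': array([-0.00087244, -0.0011618 , -0.00250792, -0.00132925,  0.00052728,
       -0.00028493, -0.00077959]), 'tau': array([ 7.72488595e-03, -7.77985382e+01,  1.56989280e+00, -2.58622277e+01,
        1.24826725e-02,  5.51543853e-03,  4.59315982e-05]), 'position': array([ 0.29461998, -0.66198736,  0.23051607]), 'ee_rot': array([-6.59450545e-04,  9.78151953e-01,  2.07890057e-01, -2.16250569e-04]), 'force': array([-0.1990281 , -0.0752067 , -0.20188454]), 'moment': array([0.01999425, 0.00260041, 0.03359414]), 'grasp_force': 0.0, 'grip_width': 0.08552154307230245}
```

View pics/top0.png

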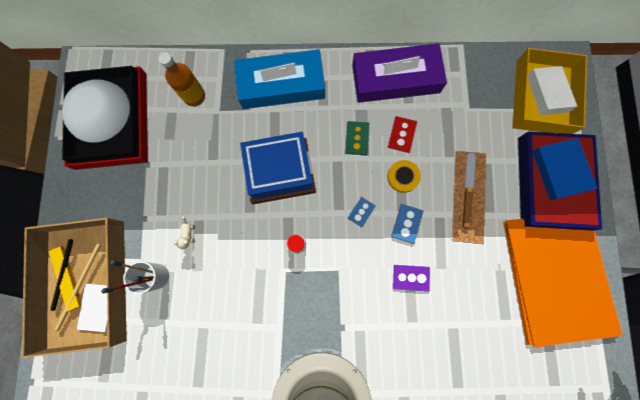

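View pics/scene0.png

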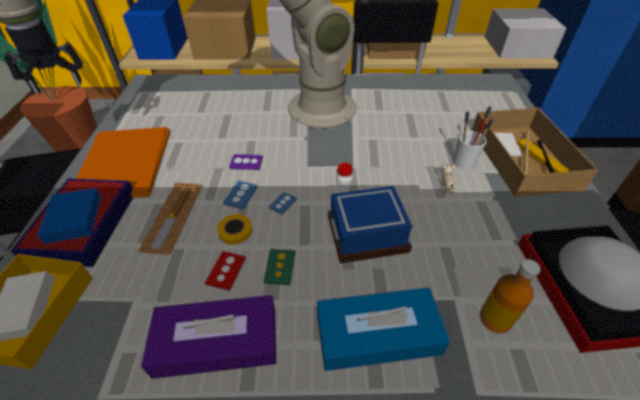

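Candidates for blue: large blue tile (407,224), small blue (361,211, decoy), purple (411,278, decoy). Red is at (403,134), green at (357,138); no white or yellow tile is to be seen. Knife on its mat is at (468,198), keeper at (278,167), tape at (404,176). Next come the close crops.

```bash
python3 - <<'E'
import cv2,numpy as np
t=cv2.imread("pics/top0.png");s=cv2.imread("pics/scene0.png")
r=lambda im,x0,y0,x1,y1,k:cv2.resize(im[y0:y1,x0:x1],None,fx=k,fy=k,interpolation=cv2.INTER_CUBIC)
cv2.imwrite("pics/c1.png",r(t,335,110,495,250,5)[:, :800][:600*2] if 0 else cv2.resize(t[112:252,335:495],(640*800//800,560)))
a=r(t,232,122,322,212,4.4);b=r(s,322,178,412,268,4.4)
cv2.imwrite("pics/c2.png",np.hstack([a,b]))
E
```

```text
(no output)
```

View pics/c1.png

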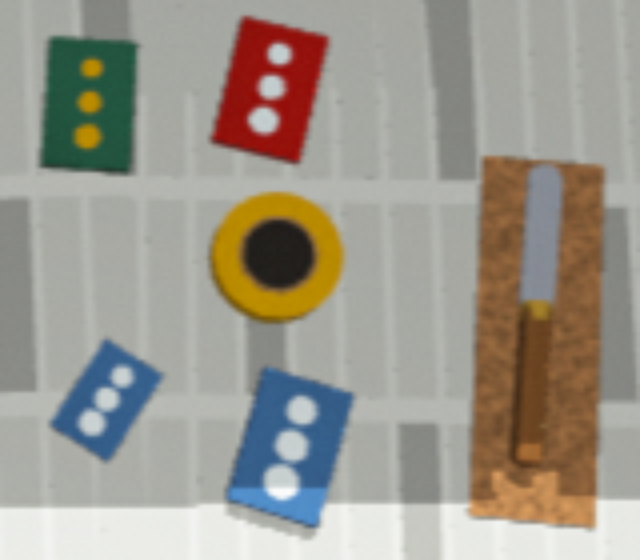

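View pics/c2.png

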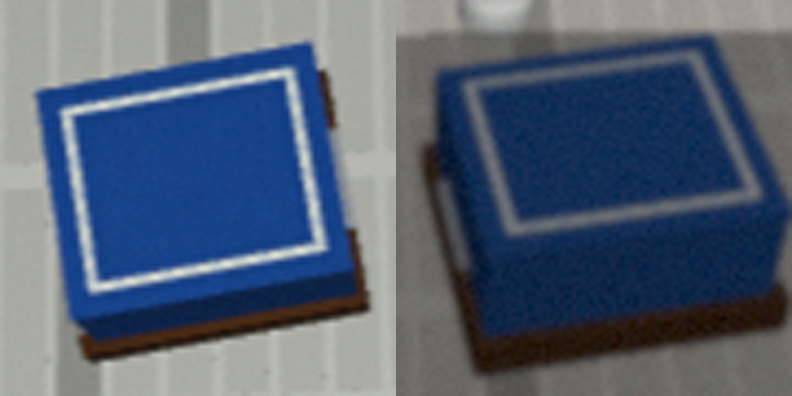

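```bash
cat > h.py <<'E'
import numpy as np,cv2
from scipy.spatial.transform import Rotation as R
from scipy.optimize import least_squares
from bench import *
def rq(q): return R.from_quat(np.r_[q[1:],q[0]])
def cam(n):
    c=camera_info(n); return c["mtx"],np.array(c["origin"]),rq(c["orientation"]).as_matrix()
def ray(n,uv):
    K,o,M=cam(n); uv=np.atleast_2d(uv).astype(float)
    d=np.c_[(uv[:,0]-K[0,2])/K[0,0],-(uv[:,1]-K[1,2])/K[1,1],-np.ones(len(uv))]
    return o,d@M.T
def world(n,uv,z):
    o,d=ray(n,uv); return o+d*((z-o[2])/d[:,2])[:,None]
def pix(n,P):
    K,o,M=cam(n); p=(np.atleast_2d(P)-o)@M
    return np.c_[K[0,0]*p[:,0]/-p[:,2]+K[0,2],K[1,1]*p[:,1]/p[:,2]+K[1,2]]
def fit(obs,x0):
    """obs: list of (cam, uv, local xyz); pose x,y,yaw"""
    def f(p):
        Rz=R.from_euler("z",p[2]); return np.concatenate([(pix(n,Rz.apply(l)+[p[0],p[1],0])-uv).ravel() for n,uv,l in obs])
    s=least_squares(f,x0); return s.x,np.abs(s.fun).max()
def snap(n,name,box=None,k=1):
    im=cv2.cvtColor(read_camera(n),cv2.COLOR_RGB2BGR); cv2.imwrite(f"pics/{name}_full.png",im)
    if box: x0,y0,x1,y1=box; im=im[y0:y1,x0:x1]
    cv2.imwrite(f"pics/{name}.png",cv2.resize(im,None,fx=k,fy=k,interpolation=cv2.INTER_CUBIC))
def un(u,x0,y0,k): return (np.array(u)+.5)/k-.5+[x0,y0]
def rect(a,b,z): return np.array([[a,b,z],[a,-b,z],[-a,-b,z],[-a,b,z]])
E
python3 - <<'E'
from h import *
c1=lambda u:un(u,335,112,4)
for n,u in dict(green=[(50,38),(137,42),(130,171),(42,166)],red=[(243,17),(329,37),(299,162),(212,143)],blue=[(266,368),(354,394),(317,520),(229,494)]).items():
    w=world("top",c1(u),.01)
    print(n,w.mean(0)[:2],"yaw",np.arctan2(*(w[0]+w[1]-w[2]-w[3])[[1,0]]),np.linalg.norm(w[0]+w[1]-w[2]-w[3])/2,np.linalg.norm(w[0]+w[3]-w[1]-w[2])/2)
w=world("top",c1([(484,157),(604,166),(595,527),(471,515)]),.003);print("mat",w.mean(0),w)
w=world("top",c1([(545,167),(538,303)]),.012);print("tip,collar",w)
w=world("top",c1([(527,450)]),.019);print("handle end",w)
print("tape",world("top",c1([(278,256)]),.018))
print("glue",world("top",[(295,243)],.055))
ht=un([(40,92),(312,42),(352,270),(75,320)],232,122,4.4)
hs=un(np.array([(440,73),(712,35),(787,210)])-[396,0],322,178,4.4)
print(world("top",ht,.094),world("scene",hs,.094))
# keeper x=+y world; pad frame. hood front x=-80, hinge 76, y +-66
P=np.array([[76,66],[76,-66],[-80,-66],[-80,66]])/1e3 
P=np.c_[P,np.full(4,.094)]
# kx->+y(left), ky -> -x(down): kx+,ky+ = left-bottom
top=[ht[3],ht[0],ht[1],ht[2]]
sc=[hs[1],hs[2],hs[0]] # right-near-robot(+y,-x)=kx+,ky+; front-right (+y,+x)=kx+,ky-; left-far(-y,-x)=kx-,ky+
print(fit([("top",np.array(top),P),("scene",np.array(sc),P[[0,1,3]])],[.37,.1,1.57]))
print(fit([("top",np.array(top),P)],[.37,.1,1.57]),fit([("scene",np.array(sc),P[[0,1,3]])],[.37,.1,1.57]))
o=get_obs();print(rq(o["ee_rot"]).as_matrix())
E
```

```text
green [ 0.66345885 -0.09483142] yaw -0.07200309098343277 0.08985012745603052 0.05819416050617998
red [ 0.67295696 -0.21522437] yaw -0.2624516897870373 0.09063485755449593 0.058459635152080094
blue [ 0.43597029 -0.21942712] yaw -0.3196671486771671 0.08501945080277547 0.05761173764262831
mat [ 0.50591241 -0.38314844  0.003     ] [[ 0.62772104 -0.35571198  0.003     ]
 [ 0.62119861 -0.43406832  0.003     ]
 [ 0.38360612 -0.41016405  0.003     ]
 [ 0.39112386 -0.33264943  0.003     ]]
tip,collar [[ 0.61782728 -0.39159314  0.012     ]
 [ 0.52674702 -0.38074636  0.012     ]]
handle end [[ 0.43078194 -0.36452835  0.019     ]]
tape [[ 0.55685256 -0.21379715  0.018     ]]
glue [[0.38095468 0.06336794 0.055     ]]
[[0.62160737 0.19545169 0.094     ]
 [0.64983802 0.04531031 0.094     ]
 [0.52043993 0.02250176 0.094     ]
 [0.49321622 0.17154421 0.094     ]] [[0.52063449 0.02299609 0.094     ]
 [0.49119355 0.17340568 0.094     ]
 [0.6170331  0.19425945 0.094     ]]
(array([0.5700854 , 0.11042317, 1.75212399]), np.float64(1.61189639310561))
(array([0.57097247, 0.11067717, 1.75210612]), np.float64(1.0168299709607709)) (array([0.56808237, 0.11018574, 1.74637582]), np.float64(1.3289700281195564))
[[ 9.13563355e-01  4.06695845e-01 -6.97238256e-04]
 [ 4.06696416e-01 -9.13562579e-01  1.20017299e-03]
 [-1.48865410e-04 -1.37999836e-03 -9.99999037e-01]]
```

```bash
cat > go.py <<'E'
import sys
from h import *
def go(x,y,z,yaw):
    o=get_obs();M=rq(o["ee_rot"]).as_matrix();p=np.array(o["position"])
    Rt=np.array([[np.cos(yaw),np.sin(yaw),0],[np.sin(yaw),-np.cos(yaw),0],[0,0,-1.]])
    rv=np.degrees(R.from_matrix(M.T@Rt).as_rotvec())/5
    print("pos",p.round(4),"turn units",rv.round(2),"then shift units",(Rt.T@([x,y,z]-p)/.03).round(2),"F",np.round(o["force"],1),"w",round(o["grip_width"],4),"t",o["time_s"])
if __name__=="__main__":
    a=list(map(float,sys.argv[1:])); 
    for i in range(0,len(a),4): go(*a[i:i+4])
E
python3 go.py .494 -.374 .10 -.144
```

```text
pos [ 0.2946 -0.662   0.2305] turn units [-0.01  0.01  6.45] then shift units [  5.2  -10.45   4.35] F [-0.2 -0.1 -0.2] w 0.0855 t 0.1
```

Call:
play_rows(rows="0 0 0 0 0 1 1;0 0 0 0 0 1 1;0 0 0 0 0 1 1;0 0 0 0 0 1 1;0 0 0 0 0 1 1", force=100)

```text
time_s: 0.52
position: [0.2947, -0.6621, 0.2308]
ee_rot: [-0.0, 1.0, -0.011, -0.0]
force: [0.4, -0.3, -0.4]
grip_width: 0.0856
grasp_force: 0.0
```

Call:
play_rows(rows="0 0 0 0 0 1 1;0 0 0 0 0 0.45 1;0.5 -1 0.1 0 0 0 1;0.5 -1 0.3 0 0 0 1;0.5 -1 0.3 0 0 0 1")

```text
time_s: 0.93
position: [0.3524, -0.579, 0.2099]
ee_rot: [0.0, 0.997, -0.073, 0.0]
force: [0.4, -0.1, -0.5]
grip_width: 0.0856
grasp_force: 0.0
```

Call:
play_rows(rows="0.5 -1 0.3 0 0 0 1;0.5 -1 0.3 0 0 0 1;0.5 -1 0.3 0 0 0 1;0.5 -1 0.3 0 0 0 1;0.5 -1 0.3 0 0 0 1")

```text
time_s: 1.35
position: [0.4486, -0.4405, 0.1647]
ee_rot: [-0.0, 0.997, -0.072, -0.0]
force: [0.3, 0.1, 0.2]
grip_width: 0.0855
grasp_force: 0.0
```

Call:
play_rows(rows="0.5 -1 0.3 0 0 0 1;0.5 -1 0.3 0 0 0 1;0.2 -0.4 0.3 0 0 0 1;0 0 0.3 0 0 0 1;0 0 0 0 0 0 1")

```text
time_s: 1.77
position: [0.4935, -0.375, 0.1274]
ee_rot: [-0.001, 0.997, -0.071, -0.001]
force: [-0.5, -0.2, 0.6]
grip_width: 0.0855
grasp_force: 0.0
```

```bash
python3 go.py .494 -.374 .10 -.144 .494 -.374 .005 -.144; python3 -c "
from h import *
snap('top','k1',(420,130,520,260),4.5)"
```

```text
pos [ 0.4935 -0.375   0.1274] turn units [-0.01  0.03  0.02] then shift units [ 0.01 -0.03  0.91] F [-0.5 -0.2  0.6] w 0.0855 t 1.7667
pos [ 0.4935 -0.375   0.1274] turn units [-0.01  0.03  0.02] then shift units [ 0.01 -0.03  4.08] F [-0.5 -0.2  0.6] w 0.0855 t 1.7667
```

View pics/k1.png

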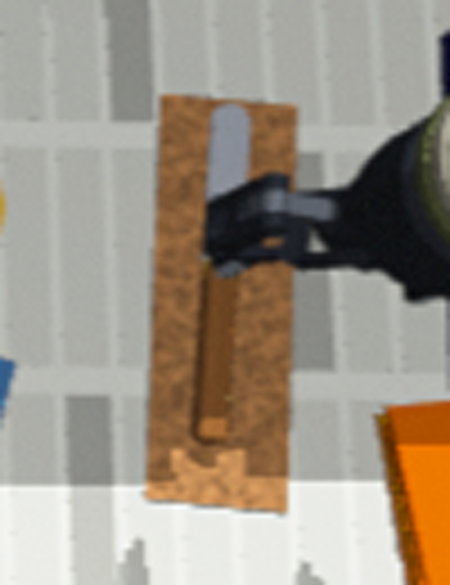

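The knife lies unmoved on the mat, handle end at crop (212,430), and the gripper hovers over it. I'll descend and grip.

Call:
play_rows(rows="0 0 1 0 0 0 0.6;0 0 1 0 0 0 0.6;0 0 1 0 0 0 0.6;0 0 0.6 0 0 0 0.6;0 0 0.3 0 0 0 0.6")

```text
time_s: 2.23
position: [0.4917, -0.3776, 0.0102]
ee_rot: [-0.0, 0.997, -0.073, -0.001]
force: [-1.0, 0.8, 0.5]
grip_width: 0.0512
grasp_force: 0.0
```

Call:
play_rows(rows="0 0 0.1 0 0 0 0.3;0 0 0 0 0 0 0;0 0 0 0 0 0 0;0 0 0 0 0 0 0;0 0 0 0 0 0 0", force=110)

```text
time_s: 2.65
position: [0.4945, -0.3767, 0.0107]
ee_rot: [0.001, 0.997, -0.072, 0.001]
force: [-1.5, -0.6, 4.3]
grip_width: 0.0143
grasp_force: 108.6
```

Call:
play_rows(rows="0 0 0 0 0 0 0;0 0 0 0 0 0 0;0 0 0 0 0 0 0;0 0 0 0 0 0 0;0 0 0 0 0 0 0")

```text
time_s: 3.07
position: [0.4945, -0.3767, 0.0107]
ee_rot: [0.001, 0.997, -0.072, 0.001]
force: [-1.6, -0.2, 8.4]
grip_width: 0.0143
grasp_force: 108.9
```

Call:
play_rows(rows="0 0 -0.5 0 0 0 0;0 0 -1 0 0 0 0;0 0 -1 0 0 0 0;0 0 -1 0 0 0 0;0 0 -1 0 0 0 0")

```text
time_s: 3.48
position: [0.494, -0.3758, 0.1462]
ee_rot: [0.0, 0.997, -0.072, 0.0]
force: [-0.6, -0.5, -0.4]
grip_width: 0.0147
grasp_force: 107.9
```

Call:
play_rows(rows="0 0 -1 0 0 0 0;0 0 0 0 0 0 0;0 0 0 0 0 0 0;0 0 0 0 0 0 0;0 0 0 0 0 0 0")

```text
time_s: 3.9
position: [0.4935, -0.3754, 0.1733]
ee_rot: [-0.0, 0.997, -0.072, -0.001]
force: [1.4, -0.2, -1.1]
grip_width: 0.0141
grasp_force: 107.9
```

```bash
python3 - <<'E'
from h import *
o=get_obs();print(o["position"],o["grip_width"],o["force"])
a=cv2.cvtColor(read_camera("top"),cv2.COLOR_RGB2BGR);b=cv2.cvtColor(read_camera("scene"),cv2.COLOR_RGB2BGR)
r=lambda im,x,y,s:cv2.resize(im[y:y+s,x:x+s],(400,400),interpolation=cv2.INTER_CUBIC)
cv2.imwrite("pics/k2.png",np.hstack([r(a,430,130,110),r(b,110,140,110)]))
E
```

```text
[ 0.49350604 -0.37540925  0.17328451] 0.014058815492892309 [ 1.35774316 -0.17754789 -1.10501696]
```

View pics/k2.png

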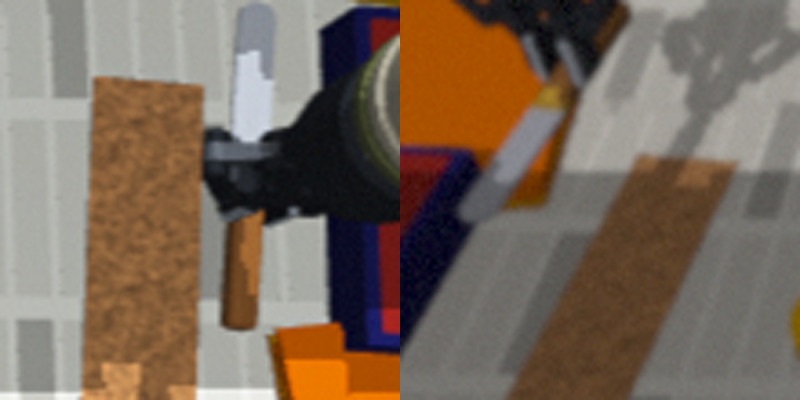

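The knife is held. Its tip is at top (500.7,131.4) and scene (128,198.6); I'll triangulate it.

```bash
cat >> h.py <<'E'
def tri(a,b):
    f=lambda P:np.r_[(pix("top",P)-a).ravel(),(pix("scene",P)-b).ravel()]
    s=least_squares(f,[.5,0,.1]); return s.x,np.abs(s.fun).max()
E
python3 - <<'E'
from h import *
print(tri([500.7,131.4],[128,198.6]))
o=get_obs();M=rq(o["ee_rot"]).as_matrix();p=o["position"]
for pitch in (-.1,0,.1):
  for L in (.115,.125,.135):
    P=p+M@[L*np.cos(pitch),0,-.008-L*np.sin(pitch)*-1]; print(pitch,L,P,pix("top",P),pix("scene",P))
print(M)
E
```

```text
(array([ 0.61605444, -0.39389435,  0.17635863]), np.float64(1.3292432860700387))
-0.1 0.115 [ 0.60676868 -0.39197452  0.19227427] [[505.09754097 132.48125238]] [[129.01785473 190.24663274]]
-0.1 0.125 [ 0.61661763 -0.39340306  0.19325283] [[505.59958198 127.90286573]] [[126.35438407 193.32806239]]
-0.1 0.135 [ 0.62646657 -0.39483159  0.1942314 ] [[506.10071103 123.33279581]] [[123.6368601  196.47202753]]
0 0.115 [ 0.60731607 -0.39204411  0.18079231] [[502.49890358 134.16755087]] [[130.92693701 194.41589923]]
0 0.125 [ 0.61721261 -0.39347869  0.18077244] [[502.77313031 129.80435728]] [[128.47737989 197.86726763]]
0 0.135 [ 0.62710916 -0.39491327  0.18075258] [[503.04617391 125.45998834]] [[125.98302443 201.38175585]]
0.1 0.115 [ 0.60672631 -0.39194885  0.16931264] [[499.9433253  136.30103099]] [[133.0723498  198.11000028]]
0.1 0.125 [ 0.61657157 -0.39337515  0.16829454] [[500.00044377 132.18246939]] [[130.85719268 201.8735954 ]]
0.1 0.135 [ 0.62641683 -0.39480145  0.16727644] [[500.05718023 128.09145274]] [[128.6063065  205.69789488]]
[[ 9.89654368e-01 -1.43460188e-01 -1.84544380e-03]
 [-1.43458300e-01 -9.89655731e-01  1.11824830e-03]
 [-1.98677815e-03 -8.41935081e-04 -9.99997672e-01]]
```

Call:
play_rows(rows="0 0 0 0 0 -1 0;0 0 0 0 0 -1 0;0 0 0 0 0 -1 0;0 0 0 0 0 -1 0;0 0 0 0 0 -1 0")

```text
time_s: 4.42
position: [0.4936, -0.3758, 0.1731]
ee_rot: [-0.001, 0.989, 0.148, -0.001]
force: [0.4, 1.0, -0.9]
grip_width: 0.0143
grasp_force: 107.9
```

Call:
play_rows(rows="0 0 0 0 0 -1 0;0 0 0 0 0 -1 0;0 0 0 0 0 -1 0;0 0 0 0 0 -1 0;0 0 0 0 0 -1 0")

```text
time_s: 4.83
position: [0.4936, -0.3758, 0.1731]
ee_rot: [-0.001, 0.934, 0.358, -0.001]
force: [0.8, -1.0, -1.1]
grip_width: 0.0141
grasp_force: 107.9
```

Call:
play_rows(rows="0 0 0 0 0 -1 0;0 0 0 0 0 -1 0;0 0 0 0 0 -1 0;0 0 0 0 0 -1 0;0 0 0 0 0 -1 0")

```text
time_s: 5.25
position: [0.4936, -0.3758, 0.1731]
ee_rot: [-0.001, 0.834, 0.552, -0.0]
force: [-0.7, -0.5, -1.2]
grip_width: 0.0142
grasp_force: 107.9
```

Call:
play_rows(rows="0 0 0 0 0 -1 0;0 0 0 0 0 -1 0;0 0 0 0 0 -1 0;0 0 0 0 0 -1 0;0 0 0 0 0 -1 0")

```text
time_s: 5.67
position: [0.4936, -0.3758, 0.1731]
ee_rot: [-0.001, 0.695, 0.719, -0.0]
force: [-0.2, -0.1, -0.4]
grip_width: 0.0142
grasp_force: 107.9
```

Call:
play_rows(rows="0 0 0 0 0 -1 0;0 0 0 0 0 -0.7 0;0 0 0 0 0 0 0;0 0 0 0 0 0 0;0 0 0 0 0 0 0")

```text
time_s: 6.08
position: [0.4937, -0.3759, 0.1737]
ee_rot: [-0.001, 0.642, 0.767, 0.0]
force: [-0.1, 0.2, -1.1]
grip_width: 0.0146
grasp_force: 107.9
```

```bash
python3 go.py .613 -.125 .12 1.752  .613 -.125 .0345 1.752
```

```text
pos [ 0.4937 -0.3759  0.1737] turn units [-0.01 -0.01 -0.05] then shift units [7.51 5.42 1.79] F [-0.1  0.2 -1.1] w 0.0146 t 6.0833
pos [ 0.4937 -0.3759  0.1737] turn units [-0.01 -0.01 -0.05] then shift units [7.51 5.42 4.64] F [-0.1  0.2 -1.1] w 0.0146 t 6.0833
```

Call:
play_rows(rows="0.8 0.6 0.2 0 0 0 0;0.8 0.6 0.2 0 0 0 0;0.8 0.6 0.2 0 0 0 0;0.8 0.6 0.2 0 0 0 0;0.8 0.6 0.2 0 0 0 0")

```text
time_s: 6.5
position: [0.5617, -0.2406, 0.1439]
ee_rot: [-0.0, 0.642, 0.767, -0.0]
force: [0.5, -0.5, -1.1]
grip_width: 0.0142
grasp_force: 107.9
```

Call:
play_rows(rows="0.8 0.6 0.2 0 0 0 0;0.8 0.6 0.2 0 0 0 0;0.8 0.6 0.2 0 0 0 0;0.8 0.6 0.2 0 0 0 0;0.3 0 0 0 0 0 0")

```text
time_s: 6.92
position: [0.6161, -0.1197, 0.1194]
ee_rot: [-0.0, 0.64, 0.769, 0.002]
force: [0.8, 0.4, -0.0]
grip_width: 0.0143
grasp_force: 108.0
```

Call:
play_rows(rows="0 0 0.8 0 0 0 0;0 0 0.8 0 0 0 0;0 0 0.8 0 0 0 0;0 0 0.2 0 0 0 0;0 0 0 0 0 0 0")

```text
time_s: 7.33
position: [0.6122, -0.1255, 0.0406]
ee_rot: [-0.001, 0.641, 0.767, -0.001]
force: [-0.2, 0.7, 0.4]
grip_width: 0.0142
grasp_force: 108.0
```

```bash
python3 go.py .613 -.125 .0345 1.752;python3 - <<'E'
from h import *
a=cv2.cvtColor(read_camera("top"),cv2.COLOR_RGB2BGR);b=cv2.cvtColor(read_camera("scene"),cv2.COLOR_RGB2BGR)
r=lambda im,x,y,s:cv2.resize(im[y:y+s,x:x+s],(400,400),interpolation=cv2.INTER_CUBIC)
cv2.imwrite("pics/k3.png",np.hstack([r(a,270,110,100),r(b,240,180,100)]))
E
```

```text
pos [ 0.6122 -0.1255  0.0406] turn units [-0.04 -0.01 -0.03] then shift units [0.01 0.03 0.2 ] F [-0.2  0.7  0.4] w 0.0142 t 7.3333
```

View pics/k3.png

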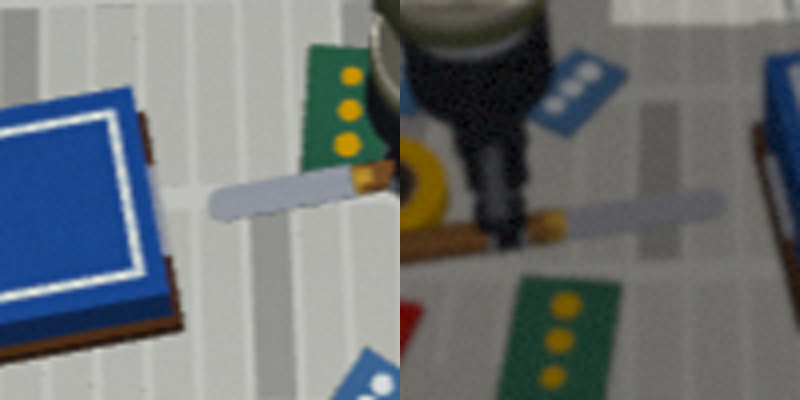

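```bash
python3 - <<'E'
from h import *
t,e=tri([323,161.2],[320.75,230.75]);c,e2=tri([358.7,155.5],[280,235.7]);print(t,e,c,e2)
p=np.array([.570,.1104,.032]);R2=R.from_euler("z",1.752)
print("tip in pad frame",R2.inv().apply(t-p))
L=p+R2.apply([[-.085,.03,.012],[-.085,-.03,.012]]);print(pix("top",L),pix("scene",L))
E
```

```text
[ 0.58928391 -0.0034457   0.04155755] 0.32111335487087445 [ 0.60408137 -0.09628554  0.04154999] 0.39676007943768354
tip in pad frame [-0.11545698  0.00154837  0.00955755]
[[312.84524803 173.76030429]
 [308.71744222 151.32806929]] [[330.86780502 219.27509605]
 [335.94141274 238.73772309]]
```

Call:
play_rows(rows="0 0 0.2 0 0 0 0;0 0 0 0 0 0 0;0.4 0 0 0 0 0 0;0.4 0 0 0 0 0 0;0 0 0 0 0 0 0")

```text
time_s: 7.85
position: [0.609, -0.098, 0.0368]
ee_rot: [-0.0, 0.64, 0.769, 0.001]
force: [-0.2, 1.1, -0.6]
grip_width: 0.0144
grasp_force: 108.0
```

Call:
play_rows(rows="0.1 0 0 0 0 0 0;0.1 0 0 0 0 0 0;0.1 0 0 0 0 0 0;0.1 0 0 0 0 0 0;0 0 0 0 0 0 0")

```text
time_s: 8.27
position: [0.6069, -0.0896, 0.0363]
ee_rot: [-0.0, 0.641, 0.768, 0.0]
force: [0.4, 0.2, -0.6]
grip_width: 0.0139
grasp_force: 108.0
```

Call:
play_rows(rows="0.1 0 0 0 0 0 0;0.1 0 0 0 0 0 0;0 0 0 0 0 0 0;0 0 0 0 0 0 0;0 0 0 0 0 0 0")

```text
time_s: 8.68
position: [0.6059, -0.0845, 0.0362]
ee_rot: [0.0, 0.641, 0.767, -0.0]
force: [0.4, 0.5, 0.0]
grip_width: 0.0142
grasp_force: 108.0
```

Call:
play_rows(rows="0.2 0 0 0 0 0 0;0.2 0 0 0 0 0 0;0.2 0 0 0 0 0 0;0 0 0 0 0 0 0;0 0 0 0 0 0 0")

```text
time_s: 9.1
position: [0.6027, -0.0658, 0.0363]
ee_rot: [-0.0, 0.641, 0.768, 0.0]
force: [-0.3, -0.3, 0.9]
grip_width: 0.0142
grasp_force: 108.0
```

Call:
play_rows(rows="0 0 -0.1 0 0 0 0;0 0 -0.2 0 0 0 0;0 0 -0.2 0 0 0 0;0 0 -0.2 0 0 0 0;0 0 -0.2 0 0 0 0")

```text
time_s: 9.52
position: [0.6026, -0.0667, 0.064]
ee_rot: [-0.0, 0.641, 0.767, 0.0]
force: [-0.6, 0.6, -4.0]
grip_width: 0.0142
grasp_force: 107.8
```

Call:
play_rows(rows="0 0 -0.1 0 0 0 0;0 0 -0.1 0 0 0 0;0 0 -0.1 0 0 0 0;0 0 -0.1 0 0 0 0;0 0 -0.1 0 0 0 0")

```text
time_s: 9.93
position: [0.6026, -0.0667, 0.0784]
ee_rot: [-0.0, 0.641, 0.767, -0.0]
force: [-0.5, 1.5, -4.0]
grip_width: 0.0144
grasp_force: 107.8
```

Call:
play_rows(rows="0 0 -0.1 0 0 0 0;0 0 -0.1 0 0 0 0;0 0 -0.1 0 0 0 0;0 0 -0.1 0 0 0 0;0 0 -0.1 0 0 0 0")

```text
time_s: 10.35
position: [0.6027, -0.067, 0.0935]
ee_rot: [0.0, 0.641, 0.767, -0.0]
force: [-0.3, 0.7, -3.4]
grip_width: 0.0139
grasp_force: 107.9
```

```bash
python3 - <<'E'
from h import *
o=get_obs();print(o["position"],o["force"])
a=cv2.cvtColor(read_camera("top"),cv2.COLOR_RGB2BGR);b=cv2.cvtColor(read_camera("scene"),cv2.COLOR_RGB2BGR)
r=lambda im,x,y,s:cv2.resize(im[y:y+s,x:x+s],(400,400),interpolation=cv2.INTER_CUBIC)
cv2.imwrite("pics/k4.png",np.hstack([r(a,220,90,140),r(b,270,130,160)]))
E
```

```text
[ 0.60271669 -0.06701778  0.09354501] [-0.31063817  0.74566082 -3.37683506]
```

View pics/k4.png

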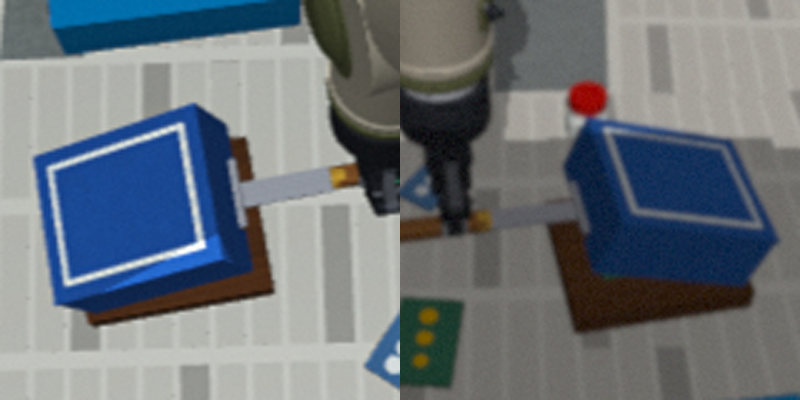

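The hood is ajar at about 0.37 rad on the blade, lip at top crop (237,195) and the glue jar well clear. I'll go on lifting and then push forward.

Call:
play_rows(rows="0.3 0 -0.2 0 0 0 0;0.2 0 -0.2 0 0 0 0;0.2 0 -0.2 0 0 0 0;0.2 0 -0.2 0 0 0 0;0.2 0 -0.2 0 0 0 0")

```text
time_s: 10.87
position: [0.5968, -0.0333, 0.1242]
ee_rot: [0.0, 0.641, 0.768, 0.0]
force: [-0.2, -1.3, -1.9]
grip_width: 0.0143
grasp_force: 108.0
```

Call:
play_rows(rows="0.2 0 -0.2 0 0 0 0;0.2 0 -0.2 0 0 0 0;0.2 0 -0.2 0 0 0 0;0.2 0 -0.2 0 0 0 0;0.2 0 -0.2 0 0 0 0")

```text
time_s: 11.28
position: [0.5912, -0.0038, 0.1538]
ee_rot: [-0.0, 0.641, 0.768, 0.0]
force: [0.4, 0.4, -4.7]
grip_width: 0.0147
grasp_force: 107.8
```

Call:
play_rows(rows="0.3 0 0 0 0 0 0;0.3 0 0 0 0 0 0;0.3 0 0 0 0 0 0;0.3 0 0 0 0 0 0;0.3 0 0 0 0 0 0")

```text
time_s: 11.7
position: [0.5832, 0.0408, 0.1531]
ee_rot: [-0.0, 0.641, 0.768, -0.0]
force: [0.4, 0.2, -1.4]
grip_width: 0.0139
grasp_force: 108.2
```

Call:
play_rows(rows="0.3 0 0 0 0 0 0;0.3 0 0 0 0 0 0;0.3 0 0 0 0 0 0;0.3 0 0 0 0 0 0;0 0 0 0 0 0 0")

```text
time_s: 12.12
position: [0.5767, 0.0775, 0.1533]
ee_rot: [-0.0, 0.64, 0.768, 0.0]
force: [0.7, 0.0, -0.4]
grip_width: 0.0144
grasp_force: 108.4
```

```bash
python3 - <<'E'
from h import *
o=get_obs();print(o["position"],o["force"])
k=R.from_euler("z",-1.752).apply(o["position"]-np.array([.570,.1104,.032]));print("tcp in pad",k,"tip kx",k[0]+.124)
a=cv2.cvtColor(read_camera("top"),cv2.COLOR_RGB2BGR);b=cv2.cvtColor(read_camera("scene"),cv2.COLOR_RGB2BGR)
r=lambda im,x,y,s:cv2.resize(im[y:y+s,x:x+s],(400,400),interpolation=cv2.INTER_CUBIC)
cv2.imwrite("pics/k5.png",np.hstack([r(a,200,90,160),r(b,290,90,180)]))
E
```

```text
[0.57674858 0.07745539 0.15330946] [ 0.67645922  0.04314428 -0.36287629]
tcp in pad [-0.03362141 -0.00070102  0.12130946] tip kx 0.09037859361678646
```

View pics/k5.png

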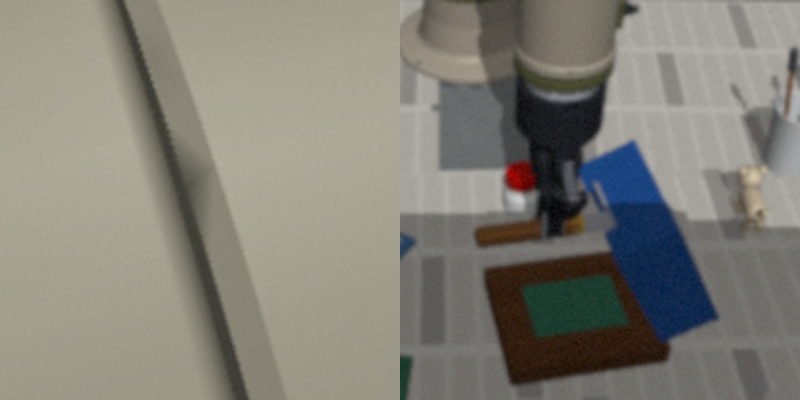

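Call:
play_rows(rows="0.2 0 0 0 0 0 0;0.2 0 0 0 0 0 0;0.2 0 0 0 0 0 0;0.2 0 0 0 0 0 0;0.2 0 0 0 0 0 0")

```text
time_s: 12.63
position: [0.5715, 0.1048, 0.1531]
ee_rot: [-0.0, 0.641, 0.767, -0.0]
force: [0.6, -1.8, -3.9]
grip_width: 0.0143
grasp_force: 108.5
```

Call:
play_rows(rows="0.2 0 0 0 0 0 0;0.2 0 0 0 0 0 0;0.2 0 0 0 0 0 0;0.2 0 0 0 0 0 0;0.1 0 0 0 0 0 0")

```text
time_s: 13.05
position: [0.5667, 0.1324, 0.1533]
ee_rot: [-0.0, 0.641, 0.768, 0.0]
force: [1.1, -1.1, -0.8]
grip_width: 0.0142
grasp_force: 108.6
```

Call:
play_rows(rows="0 0 0 0 0 0 0;0 0 0 0 0 0 0;0 0 0 0 0 0 0;0 0 0 0 0 0 0;0 0 0 0 0 0 0")

```text
time_s: 13.47
position: [0.5671, 0.131, 0.1533]
ee_rot: [0.0, 0.641, 0.767, 0.0]
force: [0.2, -0.4, -1.1]
grip_width: 0.0142
grasp_force: 108.7
```

```bash
python3 - <<'E'
from h import *
o=get_obs();print(o["position"],o["force"])
k=R.from_euler("z",-1.752).apply(o["position"]-np.array([.570,.1104,.032]));print("tcp in pad",k,"tip kx",k[0]+.124)
snap("scene","k6",(290,90,470,270),3.3)
E
```

```text
[0.56707669 0.13100334 0.1533413 ] [ 0.19068373 -0.35982201 -1.06331875]
tcp in pad [ 0.02079283 -0.00083756  0.1213413 ] tip kx 0.14479282786199912
```

View pics/k6.png

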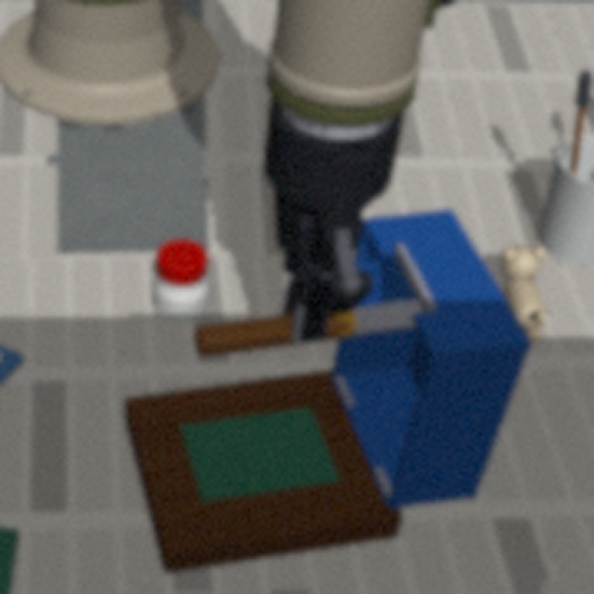

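Call:
play_rows(rows="0.1 0 0 0 0 0 0;0.1 0 0 0 0 0 0;0.1 0 0 0 0 0 0;0 0 0 0 0 0 0;0 0 0 0 0 0 0")

```text
time_s: 13.93
position: [0.5653, 0.1406, 0.1533]
ee_rot: [-0.0, 0.641, 0.768, 0.0]
force: [-0.7, 1.0, -0.4]
grip_width: 0.0142
grasp_force: 109.3
```

Call:
play_rows(rows="-0.5 0 0 0 0 0 0;-1 0 0 0 0 0 0;-1 0 0 0 0 0 0;-1 0 0 0 0 0 0;-1 0 0 0 0 0 0")

```text
time_s: 14.35
position: [0.5896, 0.0062, 0.1534]
ee_rot: [0.0, 0.641, 0.768, 0.0]
force: [0.9, 0.6, -1.1]
grip_width: 0.0143
grasp_force: 109.5
```

Call:
play_rows(rows="-1 0 0 0 0 0 0;-1 0 0 0 0 0 0;-1 0 0 0 0 0 0;-1 0 0 0 0 0 0;0 0 0 0 0 0 0")

```text
time_s: 14.77
position: [0.6111, -0.1186, 0.153]
ee_rot: [0.001, 0.644, 0.765, -0.001]
force: [0.3, -0.5, -0.4]
grip_width: 0.0141
grasp_force: 109.5
```

Call:
play_rows(rows="0 0 0 0 0 1 0;0 0 0 0 0 1 0;0 0 0 0 0 1 0;0 0 0 0 0 1 0;0 0 0 0 0 1 0")

```text
time_s: 15.18
position: [0.6109, -0.1105, 0.1533]
ee_rot: [-0.0, 0.793, 0.609, 0.0]
force: [0.1, -0.2, -0.8]
grip_width: 0.0143
grasp_force: 109.5
```

Call:
play_rows(rows="0 0 0 0 0 1 0;0 0 0 0 0 1 0;0 0 0 0 0 1 0;0 0 0 0 0 1 0;0 0 0 0 0 1 0")

```text
time_s: 15.6
position: [0.6109, -0.1104, 0.1533]
ee_rot: [-0.0, 0.906, 0.423, 0.0]
force: [0.1, 0.9, -1.7]
grip_width: 0.0145
grasp_force: 109.5
```

Call:
play_rows(rows="0 0 0 0 0 1 0;0 0 0 0 0 1 0;0 0 0 0 0 1 0;0 0 0 0 0 1 0;0 0 0 0 0 1 0")

```text
time_s: 16.02
position: [0.6109, -0.1104, 0.1533]
ee_rot: [-0.0, 0.976, 0.217, 0.0]
force: [-0.0, -0.4, -1.1]
grip_width: 0.0141
grasp_force: 109.5
```

Call:
play_rows(rows="0 0 0 0 0 1 0;0 0 0 0 0 1 0;0 0 0 0 0 1 0;0 0 0 0 0 1 0;0 0 0 0 0 1 0")

```text
time_s: 16.43
position: [0.6109, -0.1104, 0.1533]
ee_rot: [-0.0, 1.0, 0.0, 0.0]
force: [0.3, -0.5, -1.3]
grip_width: 0.0146
grasp_force: 109.5
```

Call:
play_rows(rows="0 0 0 0 0 1 0;0 0 0 0 0 0.7 0;0 0 0 0 0 0 0;0 0 0 0 0 0 0;0 0 0 0 0 0 0")

```text
time_s: 16.85
position: [0.6108, -0.1107, 0.1533]
ee_rot: [-0.0, 0.997, -0.071, 0.0]
force: [-0.6, 0.1, -1.0]
grip_width: 0.0143
grasp_force: 109.5
```

```bash
python3 go.py .4945 -.3767 .05 -.144 .4945 -.3767 .0115 -.144
```

```text
pos [ 0.6108 -0.1107  0.1533] turn units [-0.   -0.    0.03] then shift units [-2.56  9.33  3.44] F [-0.6  0.1 -1. ] w 0.0143 t 16.85
pos [ 0.6108 -0.1107  0.1533] turn units [-0.   -0.    0.03] then shift units [-2.56  9.33  4.73] F [-0.6  0.1 -1. ] w 0.0143 t 16.85
```

Call:
play_rows(rows="-0.3 1 0.1 0 0 0 0;-0.3 1 0.1 0 0 0 0;-0.3 1 0.1 0 0 0 0;-0.3 1 0.1 0 0 0 0;-0.3 1 0.1 0 0 0 0")

```text
time_s: 17.27
position: [0.544, -0.2541, 0.1382]
ee_rot: [-0.0, 0.997, -0.071, 0.0]
force: [0.5, -0.2, -1.4]
grip_width: 0.0146
grasp_force: 109.5
```

Call:
play_rows(rows="-0.3 1 0.1 0 0 0 0;-0.3 1 0.1 0 0 0 0;-0.3 1 0.1 0 0 0 0;-0.16 1 0.1 0 0 0 0;0 0.3 0.3 0 0 0 0")

```text
time_s: 17.68
position: [0.4922, -0.382, 0.1183]
ee_rot: [0.002, 0.997, -0.074, 0.001]
force: [-0.2, -0.3, -0.2]
grip_width: 0.0141
grasp_force: 109.5
```

Call:
play_rows(rows="0 0 0.8 0 0 0 0;0 0 0.8 0 0 0 0;0 0 0.6 0 0 0 0;0 0 0 0 0 0 0;0 0 0 0 0 0 0")

```text
time_s: 18.1
position: [0.4943, -0.3757, 0.0506]
ee_rot: [-0.001, 0.997, -0.072, -0.001]
force: [-0.2, 0.2, -0.3]
grip_width: 0.0144
grasp_force: 109.5
```

```bash
python3 go.py .4945 -.3767 .0115 -.144
```

```text
pos [ 0.4943 -0.3757  0.0506] turn units [-0.01  0.02  0.01] then shift units [0.01 0.03 1.3 ] F [-0.2  0.2 -0.3] w 0.0144 t 18.1
```

Lowering it and opening the gripper.

Call:
play_rows(rows="0 0 0.6 0 0 0 0;0 0 0.4 0 0 0 0;0 0 0.2 0 0 0 0;0 0 0.1 0 0 0 0;0 0 0 0 0 0 0")

```text
time_s: 18.52
position: [0.4946, -0.3759, 0.0122]
ee_rot: [-0.0, 0.997, -0.072, -0.0]
force: [-0.1, -0.1, -1.5]
grip_width: 0.0141
grasp_force: 109.5
```

Call:
play_rows(rows="0 0 0 0 0 0 0.5;0 0 0 0 0 0 0.5;0 0 0 0 0 0 0.5;0 0 -0.3 0 0 0 1;0 0 -0.6 0 0 0 1")

```text
time_s: 18.93
position: [0.4939, -0.3755, 0.0387]
ee_rot: [-0.001, 0.997, -0.072, -0.001]
force: [0.3, 0.1, 0.2]
grip_width: 0.0658
grasp_force: 0.0
```

Call:
play_rows(rows="0 0 -1 0 0 0 1;0 0 -1 0 0 0 1;0 0 -1 0 0 0 1;0 0 -1 0 0 0 1;0 0 0 0 0 0 1")

```text
time_s: 19.35
position: [0.4967, -0.378, 0.1659]
ee_rot: [0.002, 0.997, -0.072, 0.004]
force: [0.8, -0.1, 0.4]
grip_width: 0.0856
grasp_force: 0.0
```

```bash
python3 - <<'E'
from h import *
snap("top","t2",(330,100,510,260),4)
E
```

```text
(no output)
```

View pics/t2.png

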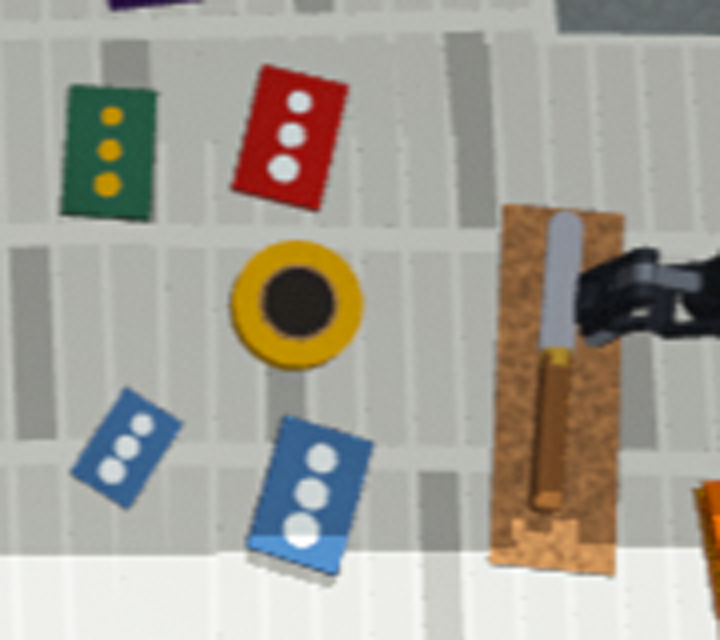

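The knife lies back on its mat (handle end at crop (547,500)), and tiles and tape are unmoved. Now I'll measure tiles and pad by colour in both views.

```bash
cat > meas.py <<'E'
from h import *
HSV=dict(red=((172,120,60),(6,255,255)),green=((60,80,30),(90,255,130)),blue=((98,90,60),(112,220,255)),pad=((60,80,30),(90,255,130)))
def meas(n,im,key,x0,hx,hy,z0,z1):
    lo,hi=map(np.array,HSV[key]); h=cv2.cvtColor(im,cv2.COLOR_RGB2HSV)
    if lo[0]>hi[0]: m=cv2.inRange(h,lo,(180,255,255))|cv2.inRange(h,np.array((0,*lo[1:])),hi)
    else: m=cv2.inRange(h,lo,hi)
    roi=np.zeros_like(m); c=pix(n,[x0[0],x0[1],z1])[0]; cv2.circle(roi,tuple(int(v) for v in c.round()),32,255,-1); m&=roi
    m=cv2.morphologyEx(m,cv2.MORPH_OPEN,np.ones((2,2)))
    cs=cv2.findContours(m,cv2.RETR_EXTERNAL,cv2.CHAIN_APPROX_NONE)[0]; hull=cv2.convexHull(max(cs,key=cv2.contourArea)).reshape(-1,2).astype(np.float32)
    size=lambda a:cv2.contourArea(a)
    M=lambda a:(lambda q:np.array([q["m10"]/q["m00"],q["m01"]/q["m00"],np.arctan2(2*q["mu11"],q["mu20"]-q["mu02"])/2]))(cv2.moments(a))
    mo=M(hull)
    def pred(p):
        P=R.from_euler("z",p[2]).apply(np.r_[rect(hx,hy,z0),rect(hx,hy,z1)])+[p[0],p[1],0]
        return cv2.convexHull(pix(n,P).astype(np.float32))
    def f(p):
        d=M(pred(p))-mo; d[2]=((d[2]+np.pi/2)%np.pi-np.pi/2)*20; return d
    s=least_squares(f,x0,diff_step=1e-3); return s.x.round(4),round(size(hull)/size(pred(s.x)),2)
T=dict(red=([.673,-.215,-.26],.045,.03,0,.01),green=([.663,-.095,-.07],.045,.03,0,.01),blue=([.436,-.219,-.31],.045,.03,0,.01),pad=([.570,.110,1.752],.05,.035,.031,.032))
if __name__=="__main__":
    ims={n:read_camera(n) for n in("top","scene")}
    for k,a in T.items():
        for n in ims: print(k,n,*meas(n,ims[n],k,*a))
E
python3 meas.py
```

```text
Traceback (most recent call last):
  File "meas.py", line 23, in <module>
    for n in ims: print(k,n,*meas(n,ims[n],k,*a))
                             ~~~~^^^^^^^^^^^^^^^
  File "meas.py", line 5, in meas
    if lo[0]>hi[0]: m=cv2.inRange(h,lo,(180,255,255))|cv2.inRange(h,np.array((0,*lo[1:])),hi)
                      ~~~~~~~~~~~^^^^^^^^^^^^^^^^^^^^
cv2.error: OpenCV(4.12.0) /io/opencv/modules/core/src/arithm.cpp:2092: error: (-215:Assertion failed) lb.type() == ub.type() in function 'inRange'
```

```bash
sed -i 's/cv2.inRange(h,lo,(180,255,255))/cv2.inRange(h,lo,np.array((180,255,255)))/' meas.py; python3 meas.py; python3 go.py
```

```text
red top [ 0.6722 -0.2182 -0.2896] 0.91
red scene [ 0.675  -0.2151 -0.2615] 0.87
green top [ 0.6622 -0.0975 -0.0712] 0.88
green scene [ 0.665  -0.0939 -0.0723] 0.82
blue top [ 0.4322 -0.2218 -0.2983] 0.92
blue scene [ 0.4352 -0.2186 -0.3249] 0.8
pad top [0.5687 0.1085 1.7536] 0.96
pad scene [0.5718 0.1124 1.7529] 0.94
```

```bash
python3 go.py .6636 -.0957 .08 -.072 .6636 -.0957 -.003 -.072
```

```text
pos [ 0.4941 -0.3756  0.1585] turn units [-0.01  0.02 -0.82] then shift units [ 4.96 -9.71  2.62] F [-0.4  0.8 -0. ] w 0.0856 t 19.6
pos [ 0.4941 -0.3756  0.1585] turn units [-0.01  0.02 -0.82] then shift units [ 4.96 -9.71  5.38] F [-0.4  0.8 -0. ] w 0.0856 t 19.6
```

Call:
play_rows(rows="0 0 0 0 0 -0.8 1;0.5 -0.9 0 0 0 0 1;0.5 -1 0.2 0 0 0 1;0.5 -1 0.2 0 0 0 1;0.5 -1 0.3 0 0 0 1")

```text
time_s: 20.02
position: [0.5632, -0.2627, 0.1371]
ee_rot: [-0.0, 0.999, -0.038, -0.001]
force: [0.1, -0.2, 0.2]
grip_width: 0.0853
grasp_force: 0.0
```

Call:
play_rows(rows="0.5 -1 0.3 0 0 0 1;0.5 -1 0.3 0 0 0 1;0.5 -1 0.3 0 0 0 1;0.5 -1 0.3 0 0 0 1;0.5 -1 0.3 0 0 0 1")

```text
time_s: 20.43
position: [0.6489, -0.1182, 0.0913]
ee_rot: [-0.0, 0.999, -0.037, -0.001]
force: [0.6, -0.3, 0.4]
grip_width: 0.0854
grasp_force: 0.0
```

Call:
play_rows(rows="0.46 -0.8 0.2 0 0 0 1;0 0 0.2 0 0 0 1;0 0 0 0 0 0 1;0 0 0 0 0 0 1;0 0 0 0 0 0 1")

```text
time_s: 20.85
position: [0.6636, -0.0986, 0.0809]
ee_rot: [0.0, 0.999, -0.038, -0.001]
force: [0.6, -0.7, 1.1]
grip_width: 0.0855
grasp_force: 0.0
```

```bash
python3 go.py .6636 -.0957 -.003 -.072
```

```text
pos [ 0.6636 -0.0986  0.0809] turn units [ 0.01  0.02 -0.05] then shift units [-0.01 -0.1   2.8 ] F [ 0.6 -0.7  1.1] w 0.0855 t 20.85
```

Call:
play_rows(rows="0 -0.1 0.8 0 0 0 1;0 0 0.8 0 0 0 1;0 0 0.6 0 0 0 1;0 0 0.4 0 0 0 1;0 0 0.1 0 0 0 1")

```text
time_s: 21.27
position: [0.6634, -0.0952, -0.0014]
ee_rot: [0.0, 0.999, -0.038, -0.001]
force: [0.0, 0.7, 0.7]
grip_width: 0.0851
grasp_force: 0.0
```

Call:
play_rows(rows="0 0 0 0 0 0 1;0 0 0 0 0 0 0.4;0 0 0 0 0 0 0.4;0 0 0 0 0 0 0.4;0 0 0 0 0 0 0.4", force=60)

```text
time_s: 21.68
position: [0.6656, -0.0943, 0.0023]
ee_rot: [0.0, 0.999, -0.037, 0.001]
force: [-2.7, -0.2, 7.8]
grip_width: 0.0572
grasp_force: 61.9
```

Call:
play_rows(rows="0 0 0 0 0 0 0.4;0 0 0 0 0 0 0.4;0 0 0 0 0 0 0.4;0 0 0 0 0 0 0.4;0 0 0 0 0 0 0.4")

```text
time_s: 22.1
position: [0.6656, -0.0943, 0.0023]
ee_rot: [0.0, 0.999, -0.037, 0.001]
force: [-2.6, -1.1, 8.6]
grip_width: 0.0569
grasp_force: 62.0
```

Call:
play_rows(rows="0 0 -0.5 0 0 0 0.4;0 0 -1 0 0 0 0.4;0 0 -1 0 0 0 0.4;0 0 -1 0 0 0 0.4;0 0 -0.7 0 0 -1 0.4")

```text
time_s: 22.52
position: [0.6656, -0.0939, 0.1304]
ee_rot: [0.0, 1.0, 0.006, 0.002]
force: [0.9, 0.1, -1.0]
grip_width: 0.0571
grasp_force: 64.5
```

Call:
play_rows(rows="0 0 0 0 0 -1 0.4;0 0 0 0 0 -1 0.4;0 0 0 0 0 -1 0.4;0 0 0 0 0 -1 0.4;0 0 0 0 0 -1 0.4")

```text
time_s: 22.93
position: [0.6649, -0.094, 0.128]
ee_rot: [0.0, 0.974, 0.225, 0.001]
force: [-0.4, -0.6, -0.4]
grip_width: 0.0572
grasp_force: 64.5
```

Call:
play_rows(rows="0 0 0 0 0 -1 0.4;0 0 0 0 0 -1 0.4;0 0 0 0 0 -1 0.4;0 0 0 0 0 -1 0.4;0 0 0 0 0 -1 0.4")

```text
time_s: 23.35
position: [0.6649, -0.0942, 0.1278]
ee_rot: [0.001, 0.903, 0.43, 0.0]
force: [-0.0, -0.3, -1.0]
grip_width: 0.0572
grasp_force: 64.5
```

Call:
play_rows(rows="0 0 0 0 0 -1 0.4;0 0 0 0 0 -1 0.4;0 0 0 0 0 -1 0.4;0 0 0 0 0 -1 0.4;0 0 0 0 0 -1 0.4")

```text
time_s: 23.77
position: [0.6649, -0.0943, 0.1278]
ee_rot: [0.001, 0.788, 0.616, 0.0]
force: [0.1, -0.7, -1.7]
grip_width: 0.057
grasp_force: 64.5
```

Call:
play_rows(rows="0 0 0 0 0 -1 0.4;0 0 0 0 0 -1 0.4;0 0 0 0 0 -1 0.4;0 0 0 0 0 -1 0.4;0 0 0 0 0 -0.85 0.4")

```text
time_s: 24.18
position: [0.6649, -0.0945, 0.1278]
ee_rot: [0.001, 0.641, 0.767, -0.0]
force: [-0.5, -0.8, -1.9]
grip_width: 0.0568
grasp_force: 64.5
```

```bash
python3 go.py .5700 .1119 .08 1.753
```

```text
pos [ 0.6649 -0.0945  0.1278] turn units [ 0.01  0.02 -0.04] then shift units [ 7.34 -1.86  1.59] F [-0.5 -0.8 -1.9] w 0.0568 t 24.1833
```

Call:
play_rows(rows="0.9 -0.2 0 0 0 0 0.4;0.9 -0.2 0 0 0 0 0.4;0.9 -0.2 0 0 0 0 0.4;0.9 -0.2 0 0 0 0 0.4;0.9 -0.2 0 0 0 0 0.4")

```text
time_s: 24.6
position: [0.6114, 0.0343, 0.1277]
ee_rot: [0.001, 0.643, 0.766, -0.0]
force: [-0.5, 0.3, -1.2]
grip_width: 0.0571
grasp_force: 64.5
```

Call:
play_rows(rows="0.9 -0.2 0 0 0 0 0.4;0.9 -0.2 0.2 0 0 0 0.4;0.6 -0.2 0.6 0 0 0 0.4;0.4 -0.26 0.7 0 0 0 0.4;0 0 0 0 0 0 0.4")

```text
time_s: 25.02
position: [0.5687, 0.1147, 0.0799]
ee_rot: [-0.001, 0.641, 0.768, -0.001]
force: [-1.5, 0.5, -2.1]
grip_width: 0.0572
grasp_force: 64.7
```

Call:
play_rows(rows="0 0 0 0 0 0 0.4;0 0 0 0 0 0 0.4;0 0 0 0 0 0 0.4;0 0 0 0 0 0 0.4;0 0 0 0 0 0 0.4")

```text
time_s: 25.43
position: [0.5727, 0.1112, 0.0821]
ee_rot: [0.001, 0.643, 0.765, 0.0]
force: [0.5, -0.3, -2.0]
grip_width: 0.0571
grasp_force: 64.7
```

```bash
python3 go.py .5700 .1119 .0345 1.753; python3 - <<'E'
from h import *
import meas
im=read_camera("scene");z=get_obs()["position"][2]
print(meas.meas("scene",im,"green",[.57,.112,1.753],.045,.03,z-.002,z+.008))
snap("scene","g1",(300,120,440,270),4)
E
```

```text
pos [0.5727 0.1112 0.0821] turn units [ 0.02  0.   -0.11] then shift units [ 0.04 -0.09  1.59] F [ 0.5 -0.3 -2. ] w 0.0571 t 25.4333
(array([0.5985, 0.106 , 1.4423]), 1.5)
```

View pics/g1.png

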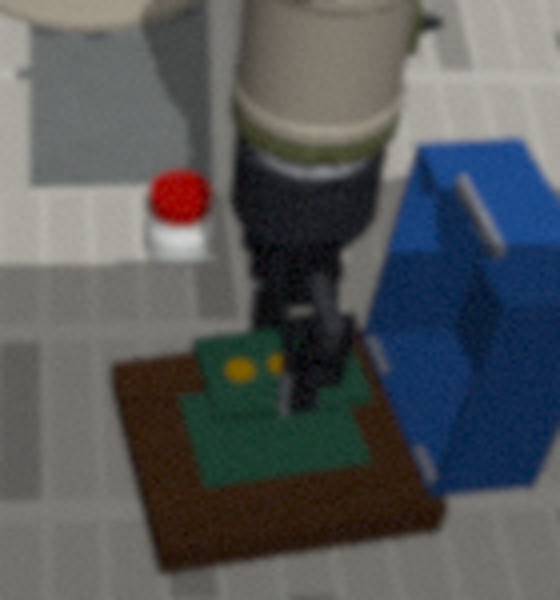

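The green tile is held flat over the pad (crop (280,370)) and the hood stands wide open. Lowering and releasing it.

Call:
play_rows(rows="0.03 -0.1 0.6 0 0 -0.1 0.4;0 0 0.5 0 0 0 0.4;0 0 0.3 0 0 0 0.4;0 0 0.1 0 0 0 0.4;0 0 0 0 0 0 0.4")

```text
time_s: 25.95
position: [0.5685, 0.1123, 0.0356]
ee_rot: [-0.0, 0.639, 0.769, -0.001]
force: [-0.6, 0.9, -1.0]
grip_width: 0.057
grasp_force: 64.7
```

```bash
python3 go.py .5700 .1119 .0345 1.753
```

```text
pos [0.5685 0.1123 0.0356] turn units [-0.01  0.    0.01] then shift units [-0.02  0.05  0.04] F [-0.6  0.9 -1. ] w 0.057 t 25.95
```

Call:
play_rows(rows="0 0.04 0.05 0 0 0 0.4;0 0 0 0 0 0 0.4;0 0 0 0 0 0 0.4;0 0 0 0 0 0 0.8;0 0 0 0 0 0 1")

```text
time_s: 26.37
position: [0.5703, 0.1127, 0.0353]
ee_rot: [0.0, 0.639, 0.769, 0.0]
force: [-0.9, 0.7, -0.2]
grip_width: 0.078
grasp_force: 0.0
```

Call:
play_rows(rows="0 0 0 0 0 0 1;0 0 -0.4 0 0 0 1;0 0 -1 0 0 0 1;0 0 -1 0 0 0 1;0 0 -1 0 0 0 1")

```text
time_s: 26.78
position: [0.5695, 0.1127, 0.1386]
ee_rot: [-0.0, 0.639, 0.769, -0.0]
force: [0.7, 0.3, 0.4]
grip_width: 0.0851
grasp_force: 0.0
```

Call:
play_rows(rows="-1 0 0 0 0 0 1;-1 0 0 0 0 0 1;-1 0 0 0 0 0 1;-1 0 0 0 0 0 1;-1 0 0 0 0 0 1")

```text
time_s: 27.2
position: [0.5974, -0.0363, 0.138]
ee_rot: [0.0, 0.639, 0.769, 0.0]
force: [0.2, -0.3, 0.1]
grip_width: 0.0857
grasp_force: 0.0
```

Call:
play_rows(rows="-1 0 0 0 0 -1 1;0 0 0 0 0 -1 1;0 0 0 0 0 -1 1;0 0 0 0 0 -1 1;0 0 0 0 0 -1 1")

```text
time_s: 27.62
position: [0.6027, -0.0648, 0.1378]
ee_rot: [0.0, 0.456, 0.89, -0.0]
force: [0.0, 0.5, 0.3]
grip_width: 0.0851
grasp_force: 0.0
```

```bash
sed -i 's/c.round()),32/c.round()),rr/; s/z0,z1):/z0,z1,rr=32):/' meas.py; python3 go.py .6736 -.2166 .08 2.872; python3 - <<'E'
from h import *
import meas
for n in("top","scene"):
    im=read_camera(n)
    # tile is distinguished from pad only by brightness/dots: find yellow dots
    h=cv2.cvtColor(im,cv2.COLOR_RGB2HSV);m=cv2.inRange(h,np.array((15,150,90)),np.array((32,255,255)))
    c=pix(n,[.57,.11,.042])[0];roi=np.zeros_like(m);cv2.circle(roi,tuple(int(v) for v in c),24,255,-1)
    g=cv2.cvtColor(im,cv2.COLOR_RGB2HSV);w=(m&roi)
    nn,lab,st,cen=cv2.connectedComponentsWithStats(w)
    d=[cen[i] for i in range(1,nn) if st[i,4]>4];print(n,st[1:,4])
    if d: W=world(n,np.array(d),.042);print(W[:,:2].round(4),W.mean(0).round(4))
    cv2.imwrite(f"pics/p1{n}.png",im[:,:,::-1])
    print("red",meas.meas(n,im,"red",*meas.T["red"]),"blue",meas.meas(n,im,"blue",*meas.T["blue"]))
E
```

```text
pos [ 0.6027 -0.0648  0.1378] turn units [ 0.    0.01 -7.77] then shift units [-3.63 -4.25  1.93] F [0.  0.5 0.3] w 0.0851 t 27.6167
top [36 28 22]
[[0.5747 0.0892]
 [0.5704 0.1122]
 [0.5663 0.1358]] [0.5704 0.1124 0.042 ]
red (array([ 0.6568, -0.212 ,  0.5934]), 0.55) blue (array([ 0.4321, -0.2218, -0.3006]), 0.92)
scene [13 25 18]
[[0.5627 0.1347]
 [0.5718 0.0869]
 [0.5671 0.1114]] [0.5672 0.111  0.042 ]
red (array([ 0.6749, -0.2152, -0.2531]), 0.87) blue (array([ 0.4356, -0.2185, -0.2922]), 0.8)
```

Call:
play_rows(rows="0 0 0 0 0 -1 1;0 0 0 0 0 -1 1;0 0 0 0 0 -1 1;0 0 0 0 0 -1 1;0 0 0 0 0 -1 1")

```text
time_s: 28.13
position: [0.6027, -0.0643, 0.1374]
ee_rot: [0.0, 0.254, 0.967, -0.0]
force: [-1.1, -0.4, 0.3]
grip_width: 0.0852
grasp_force: 0.0
```

Call:
play_rows(rows="0 0 0 0 0 -1 1;0 0 0 0 0 -1 1;0 0 0 0 0 -0.77 1;-0.6 -0.8 0.2 0 0 0 1;-0.6 -0.8 0.4 0 0 0 1")

```text
time_s: 28.55
position: [0.6256, -0.1191, 0.1208]
ee_rot: [0.001, 0.136, 0.991, 0.0]
force: [0.3, -0.8, -0.4]
grip_width: 0.0853
grasp_force: 0.0
```

Call:
play_rows(rows="-0.8 -0.9 0.4 0 0 0 1;-0.8 -0.9 0.4 0 0 0 1;-0.8 -0.8 0.4 0 0 0 1;0 0 0 0 0 0 1;0 0 0 0 0 0 1")

```text
time_s: 28.97
position: [0.6723, -0.2173, 0.0818]
ee_rot: [-0.001, 0.139, 0.99, -0.0]
force: [-0.5, 0.2, 0.8]
grip_width: 0.0856
grasp_force: 0.0
```

```bash
python3 go.py .6736 -.2166 -.001 2.872
```

```text
pos [ 0.6723 -0.2173  0.0818] turn units [-0.01 -0.02 -0.12] then shift units [-0.03  0.03  2.76] F [-0.5  0.2  0.8] w 0.0856 t 28.9667
```

Call:
play_rows(rows="-0.03 0.03 0.8 0 0 -0.1 1;0 0 0.8 0 0 0 1;0 0 0.6 0 0 0 1;0 0 0.35 0 0 0 1;0 0 0.1 0 0 0 1")

```text
time_s: 29.38
position: [0.6729, -0.2127, 0.0022]
ee_rot: [-0.001, 0.132, 0.991, 0.0]
force: [-0.4, -0.2, -0.0]
grip_width: 0.0853
grasp_force: 0.0
```

Call:
play_rows(rows="0 0 0 0 0 0 1;0 0 0 0 0 0 0.4;0 0 0 0 0 0 0.4;0 0 0 0 0 0 0.4;0 0 0 0 0 0 0.4", force=60)

```text
time_s: 29.8
position: [0.6772, -0.2135, 0.0086]
ee_rot: [0.004, 0.132, 0.991, -0.0]
force: [-7.5, -13.6, 38.0]
grip_width: 0.0388
grasp_force: 17.8
```

Call:
play_rows(rows="0 0 0 0 0 0 0.4;0 0 0 0 0 0 0.4;0 0 0 0 0 0 0.4;0 0 0 0 0 0 0.4;0 0 0 0 0 0 0.4")

```text
time_s: 30.22
position: [0.6779, -0.2136, 0.0092]
ee_rot: [0.004, 0.132, 0.991, -0.0]
force: [-4.2, 2.4, 30.9]
grip_width: 0.0341
grasp_force: 15.5
```

Call:
play_rows(rows="0 0 -0.5 0 0 0 0.4;0 0 -1 0 0 0 0.4;0 0 -1 0 0 0 0.4;0 0 -1 0 0 0 0.4;0 0 -0.7 0 0 0.8 0.4")

```text
time_s: 30.63
position: [0.6746, -0.2144, 0.1331]
ee_rot: [0.001, 0.166, 0.986, 0.0]
force: [1.1, -1.8, 0.1]
grip_width: 0.0339
grasp_force: 0.0
```

Call:
play_rows(rows="0 0 0 0 0 1 0.4;0 0 0 0 0 1 0.4;0 0 0 0 0 1 0.4;0 0 0 0 0 1 0.4;0 0 0 0 0 1 0.4")

```text
time_s: 31.05
position: [0.674, -0.2143, 0.1305]
ee_rot: [0.001, 0.378, 0.926, 0.0]
force: [0.8, 0.0, -0.8]
grip_width: 0.0342
grasp_force: 0.0
```

Call:
play_rows(rows="0 0 0 0 0 1 0.4;0 0 0 0 0 1 0.4;0 0 0 0 0 1 0.4;0 0 0 0 0 1 0.4;0 0 0 0 0 1 0.4")

```text
time_s: 31.47
position: [0.674, -0.2141, 0.1304]
ee_rot: [0.0, 0.569, 0.822, 0.0]
force: [-0.3, -0.9, -0.3]
grip_width: 0.0343
grasp_force: 0.0
```

Call:
play_rows(rows="0 0 0 0 0 1 0.4;0 0 0 0 0 1 0.4;0 0 0 0 0 0 0.4;0 0 0 0 0 0 0.4;0 0 0 0 0 0 0.4")

```text
time_s: 31.88
position: [0.6739, -0.2141, 0.1298]
ee_rot: [0.0, 0.636, 0.772, 0.0]
force: [0.4, 0.4, 0.2]
grip_width: 0.0338
grasp_force: 0.0
```

```bash
python3 go.py .5703 .1104 .09 1.753
```

```text
pos [ 0.6739 -0.2141  0.1298] turn units [0.01 0.   0.11] then shift units [11.26 -1.44  1.33] F [0.4 0.4 0.2] w 0.0338 t 31.8833
```

```bash
python3 - <<'E'
from h import *
import meas
for n in("top","scene"):
    im=read_camera(n)
    print("red",meas.meas(n,im,"red",*meas.T["red"]))
E
```

```text
red (array([ 0.6706, -0.2193, -0.2053]), 0.88)
red (array([ 0.6748, -0.2172, -0.2761]), 0.87)
```

Call:
play_rows(rows="0 0 0 0 0 -1 1;0 0 0 0 0 -1 1;0 0 0 0 0 -1 1;0 0 0 0 0 -1 1;0 0 0 0 0 -1 1")

```text
time_s: 32.4
position: [0.6738, -0.2143, 0.1293]
ee_rot: [-0.0, 0.453, 0.892, 0.0]
force: [-0.2, 0.7, -0.3]
grip_width: 0.0851
grasp_force: 0.0
```

Call:
play_rows(rows="0 0 0 0 0 -1 1;0 0 0 0 0 -1 1;0 0 0 0 0 -1 1;0 0 0 0 0 -1 1;0 0 0 0 0 -1 1")

```text
time_s: 32.82
position: [0.6738, -0.2144, 0.1293]
ee_rot: [-0.0, 0.249, 0.968, 0.0]
force: [0.1, 0.1, -0.3]
grip_width: 0.0854
grasp_force: 0.0
```

Call:
play_rows(rows="0 0 0 0 0 -1 1;0 0 0 0 0 -1 1;0 0 0 0 0 -0.6 1;0 0 0 0 0 0 1;0 0 0 0 0 0 1")

```text
time_s: 33.23
position: [0.6737, -0.2145, 0.1291]
ee_rot: [-0.0, 0.141, 0.99, 0.0]
force: [0.0, 0.5, 0.5]
grip_width: 0.0855
grasp_force: 0.0
```

```bash
python3 go.py .6736 -.2166 -.005 2.872;python3 - <<'E'
from h import *
import meas
for n in("scene",):
    im=read_camera(n)
    print("red",meas.meas(n,im,"red",*meas.T["red"]))
E
```

```text
pos [ 0.6737 -0.2145  0.1291] turn units [ 0.   -0.   -0.16] then shift units [-0.01 -0.07  4.47] F [0.  0.5 0.5] w 0.0855 t 33.2333
red (array([ 0.6748, -0.2172, -0.2761]), 0.87)
```

Call:
play_rows(rows="0 -0.14 1 0 0 -0.1 1;0 0 1 0 0 0 1;0 0 1 0 0 0 1;0 0 0.8 0 0 0 1;0 0 0.5 0 0 0 1")

```text
time_s: 33.7
position: [0.6715, -0.2181, -0.0024]
ee_rot: [-0.001, 0.137, 0.991, -0.0]
force: [-0.8, -0.1, 0.1]
grip_width: 0.0857
grasp_force: 0.0
```

Call:
play_rows(rows="0 0 0.1 0 0 0 1;0 0 0 0 0 0 1;0 0 0 0 0 0 1;0 0 0 0 0 0 1;0 0 0 0 0 0 1")

```text
time_s: 34.12
position: [0.6736, -0.2185, -0.0011]
ee_rot: [0.001, 0.136, 0.991, -0.0]
force: [1.0, -0.2, -0.3]
grip_width: 0.0857
grasp_force: 0.0
```

```bash
python3 go.py .6734 -.2190 -.005 2.865
```

```text
pos [ 0.6736 -0.2185 -0.0011] turn units [-0.    0.03  0.04] then shift units [ 0.   -0.02  0.13] F [ 1.  -0.2 -0.3] w 0.0857 t 34.1167
```

Call:
play_rows(rows="0 0 0.13 0 0 0 1;0 0 0 0 0 0 1;0 0 0 0 0 0 0.4;0 0 0 0 0 0 0.4;0 0 0 0 0 0 0.4", force=60)

```text
time_s: 34.53
position: [0.6742, -0.2181, -0.0044]
ee_rot: [0.001, 0.136, 0.991, -0.0]
force: [-1.9, -0.0, 15.2]
grip_width: 0.0587
grasp_force: 73.3
```

Call:
play_rows(rows="0 0 0 0 0 0 0.4;0 0 0 0 0 0 0.4;0 0 0 0 0 0 0.4;0 0 0 0 0 0 0.4;0 0 0 0 0 0 0.4")

```text
time_s: 34.95
position: [0.6741, -0.218, -0.0044]
ee_rot: [0.002, 0.136, 0.991, -0.0]
force: [-1.2, 0.8, 15.8]
grip_width: 0.0581
grasp_force: 72.9
```

Call:
play_rows(rows="0 0 -0.5 0 0 0 0.4;0 0 -1 0 0 0 0.4;0 0 -1 0 0 0 0.4;0 0 -1 0 0 0 0.4;0 0 -0.8 0 0 0.8 0.4")

```text
time_s: 35.37
position: [0.6727, -0.2182, 0.1249]
ee_rot: [0.0, 0.17, 0.985, 0.0]
force: [0.4, -0.8, -1.5]
grip_width: 0.0581
grasp_force: 65.1
```

Call:
play_rows(rows="0 0 0 0 0 1 0.4;0 0 0 0 0 1 0.4;0 0 0 0 0 1 0.4;0 0 0 0 0 1 0.4;0 0 0 0 0 1 0.4")

```text
time_s: 35.78
position: [0.6724, -0.2182, 0.1229]
ee_rot: [-0.0, 0.382, 0.924, 0.0]
force: [-0.2, -0.3, -1.6]
grip_width: 0.0581
grasp_force: 65.0
```

Call:
play_rows(rows="0 0 0 0 0 1 0.4;0 0 0 0 0 1 0.4;0 0 0 0 0 1 0.4;0 0 0 0 0 1 0.4;0 0 0 0 0 1 0.4")

```text
time_s: 36.2
position: [0.6724, -0.218, 0.1228]
ee_rot: [-0.0, 0.573, 0.82, 0.0]
force: [-0.1, 0.4, -0.5]
grip_width: 0.0582
grasp_force: 65.0
```

Call:
play_rows(rows="0 0 0 0 0 1 0.4;0 0 0 0 0 1 0.4;0 0 0 0 0 0 0.4;0 0 0 0 0 0 0.4;0 0 0 0 0 0 0.4")

```text
time_s: 36.62
position: [0.6726, -0.2181, 0.1225]
ee_rot: [-0.0, 0.639, 0.769, -0.0]
force: [-0.7, -0.4, -1.9]
grip_width: 0.0581
grasp_force: 65.0
```

```bash
python3 go.py .5703 .1104 .09 1.753
```

```text
pos [ 0.6726 -0.2181  0.1225] turn units [-0.   -0.    0.02] then shift units [11.39 -1.37  1.08] F [-0.7 -0.4 -1.9] w 0.0581 t 36.6167
```

Call:
play_rows(rows="1 -0.1 0 0 0 0 0.4;1 -0.1 0 0 0 0 0.4;1 -0.1 0 0 0 0 0.4;1 -0.1 0 0 0 0 0.4;1 -0.1 0 0 0 0 0.4")

```text
time_s: 37.03
position: [0.6304, -0.0722, 0.1224]
ee_rot: [-0.0, 0.64, 0.769, 0.0]
force: [-0.1, 1.4, -1.6]
grip_width: 0.0576
grasp_force: 65.0
```

Call:
play_rows(rows="1 -0.1 0 0 0 0 0.4;1 -0.1 0 0 0 0 0.4;1 -0.1 0 0 0 0 0.4;1 -0.1 0 0 0 0 0.4;0.9 -0.1 0 0 0 0 0.4")

```text
time_s: 37.45
position: [0.5892, 0.0705, 0.1225]
ee_rot: [-0.0, 0.639, 0.769, 0.0]
force: [-0.1, 0.0, -0.9]
grip_width: 0.0584
grasp_force: 65.0
```

Call:
play_rows(rows="0.8 -0.1 0 0 0 0 0.4;0.5 -0.2 0.2 0 0 0 0.4;0.2 -0.1 0.7 0 0 0 0.4;0 0 0.2 0 0 0 0.4;0 0 0 0 0 0 0.4")

```text
time_s: 37.87
position: [0.569, 0.1105, 0.0881]
ee_rot: [-0.001, 0.64, 0.769, -0.001]
force: [-0.0, -0.9, -1.9]
grip_width: 0.0581
grasp_force: 65.0
```

Call:
play_rows(rows="0 0 0 0 0 0 0.4;0 0 0 0 0 0 0.4;0 0 0 0 0 0 0.4;0 0 0 0 0 0 0.4;0 0 0 0 0 0 0.4")

```text
time_s: 38.28
position: [0.5704, 0.1102, 0.0898]
ee_rot: [0.0, 0.641, 0.768, 0.0]
force: [-0.6, -0.6, -0.7]
grip_width: 0.0586
grasp_force: 65.0
```

```bash
python3 go.py .5703 .1104 .0376 1.753
```

```text
pos [0.5704 0.1102 0.0898] turn units [ 0.01  0.   -0.03] then shift units [ 0.01 -0.    1.74] F [-0.6 -0.6 -0.7] w 0.0586 t 38.2833
```

Call:
play_rows(rows="0 0 0.7 0 0 0 0.4;0 0 0.5 0 0 0 0.4;0 0 0.3 0 0 0 0.4;0 0 0.15 0 0 0 0.4;0 0 0 0 0 0 0.4")

```text
time_s: 38.7
position: [0.5696, 0.1106, 0.0391]
ee_rot: [-0.0, 0.64, 0.768, -0.001]
force: [0.7, -0.3, -0.9]
grip_width: 0.0579
grasp_force: 65.0
```

Call:
play_rows(rows="0 0 0 0 0 0 0.4;0 0 0 0 0 0 0.4;0 0 0 0 0 0 0.4;0 0 0 0 0 0 0.4;0 0 0 0 0 0 0.4")

```text
time_s: 39.12
position: [0.5702, 0.1107, 0.0403]
ee_rot: [0.0, 0.641, 0.768, 0.0]
force: [0.4, -0.8, -1.2]
grip_width: 0.0579
grasp_force: 65.0
```

```bash
python3 go.py .5703 .1104 .0376 1.753
```

```text
pos [0.5702 0.1107 0.0403] turn units [ 0.01 -0.   -0.02] then shift units [-0.01  0.    0.09] F [ 0.4 -0.8 -1.2] w 0.0579 t 39.1167
```

Lower 2 mm more, release, retreat, and measure the pile and the blue tile.

Call:
play_rows(rows="0 0 0.06 0 0 0 0.4;0 0 0 0 0 0 0.4;0 0 0 0 0 0 0.4;0 0 0 0 0 0 0.8;0 0 0 0 0 0 1")

```text
time_s: 39.53
position: [0.57, 0.1108, 0.0381]
ee_rot: [0.0, 0.64, 0.768, 0.0]
force: [0.5, -0.6, -0.5]
grip_width: 0.0782
grasp_force: 0.0
```

Call:
play_rows(rows="0 0 0 0 0 0 1;0 0 -0.4 0 0 0 1;0 0 -1 0 0 0 1;0 0 -1 0 0 0 1;0 0 -1 0 0 0 1")

```text
time_s: 39.95
position: [0.5695, 0.1107, 0.1418]
ee_rot: [-0.0, 0.64, 0.768, -0.0]
force: [0.3, 0.9, -0.5]
grip_width: 0.0853
grasp_force: 0.0
```

Call:
play_rows(rows="-1 0 0 0 0 0 1;-1 0 0 0 0 0 1;-1 0 0 0 0 0 1;-1 0 0 0 0 0 1;-1 0 0 0 0 0 1")

```text
time_s: 40.37
position: [0.597, -0.0383, 0.1413]
ee_rot: [0.0, 0.64, 0.768, 0.0]
force: [-0.2, -0.6, -0.8]
grip_width: 0.0856
grasp_force: 0.0
```

Call:
play_rows(rows="-1 0 0 0 0 0 1;-1 0 0 0 0 0 1;-1 0 0 0 0 -1 1;0 0 0 0 0 -1 1;0 0 0 0 0 -1 1")

```text
time_s: 40.78
position: [0.613, -0.1284, 0.1409]
ee_rot: [0.0, 0.535, 0.845, -0.0]
force: [0.6, 1.4, -0.3]
grip_width: 0.0853
grasp_force: 0.0
```

```bash
python3 go.py .4337 -.2202 .08 2.837; python3 - <<'E'
from h import *
import meas
for n in("top","scene"):
    im=read_camera(n)
    print(n,"red",meas.meas(n,im,"red",[.57,.11,1.753],.045,.03,.042,.052),"blue",meas.meas(n,im,"blue",*meas.T["blue"]))
E
```

```text
pos [ 0.613  -0.1284  0.1409] turn units [-0.01  0.01 -9.44] then shift units [ 4.78 -4.71  2.03] F [ 0.6  1.4 -0.3] w 0.0853 t 40.7833
top red (array([0.5678, 0.1074, 1.7535]), 0.96) blue (array([ 0.4321, -0.2218, -0.3006]), 0.92)
scene red (array([0.5682, 0.1119, 1.7406]), 0.97) blue (array([ 0.4399, -0.2221, -0.1852]), 0.7)
```

Call:
play_rows(rows="0 0 0 0 0 -1 1;0 0 0 0 0 -1 1;0 0 0 0 0 -1 1;0 0 0 0 0 -1 1;0 0 0 0 0 -1 1")

```text
time_s: 41.3
position: [0.613, -0.1248, 0.1408]
ee_rot: [0.0, 0.338, 0.941, -0.0]
force: [-0.7, 0.3, -0.6]
grip_width: 0.0855
grasp_force: 0.0
```

Call:
play_rows(rows="0 0 0 0 0 -1 1;0 0 0 0 0 -1 1;0 0 0 0 0 -1 1;0 0 0 0 0 -1 1;0 0 0 0 0 -0.4 1")

```text
time_s: 41.72
position: [0.613, -0.125, 0.1406]
ee_rot: [-0.0, 0.152, 0.988, -0.0]
force: [0.6, 0.8, 0.5]
grip_width: 0.0851
grasp_force: 0.0
```

Call:
play_rows(rows="0.8 -0.8 0.2 0 0 0 1;0.8 -0.8 0.2 0 0 0 1;0.8 -0.8 0.2 0 0 0 1;0.8 -0.8 0.3 0 0 0 1;0.8 -0.8 0.5 0 0 0 1")

```text
time_s: 42.13
position: [0.4615, -0.2037, 0.0992]
ee_rot: [0.001, 0.155, 0.988, -0.0]
force: [0.2, -2.3, -0.6]
grip_width: 0.0855
grasp_force: 0.0
```

Call:
play_rows(rows="0.8 -0.7 0.6 0 0 0 1;0 0 0 0 0 0 1;0 0 0 0 0 0 1;0 0 0 0 0 0 1;0 0 0 0 0 0 1")

```text
time_s: 42.55
position: [0.4349, -0.2155, 0.0808]
ee_rot: [0.001, 0.153, 0.988, 0.0]
force: [-0.3, -1.1, -0.2]
grip_width: 0.0855
grasp_force: 0.0
```

```bash
python3 go.py .4337 -.2202 -.004 2.837; python3 - <<'E'
from h import *
import meas
print("blue",meas.meas("scene",read_camera("scene"),"blue",*meas.T["blue"]))
E
```

```text
pos [ 0.4349 -0.2155  0.0808] turn units [ 0.    0.03 -0.04] then shift units [-0.01 -0.16  2.83] F [-0.3 -1.1 -0.2] w 0.0855 t 42.55
blue (array([ 0.4356, -0.2186, -0.2996]), 0.81)
```

Call:
play_rows(rows="0 -0.16 0.8 0 0 0 1;0 0 0.8 0 0 0 1;0 0 0.6 0 0 0 1;0 0 0.4 0 0 0 1;0 0 0.15 0 0 0 1")

```text
time_s: 43.02
position: [0.4325, -0.2197, -0.0037]
ee_rot: [-0.0, 0.153, 0.988, 0.0]
force: [0.7, 0.5, -0.2]
grip_width: 0.0852
grasp_force: 0.0
```

Call:
play_rows(rows="0 0 0 0 0 0 1;0 0 0 0 0 0 1;0 0 0 0 0 0 1;0 0 0 0 0 0 1;0 0 0 0 0 0 1")

```text
time_s: 43.43
position: [0.4319, -0.221, -0.0018]
ee_rot: [0.001, 0.154, 0.988, -0.0]
force: [0.6, 0.7, -0.1]
grip_width: 0.0852
grasp_force: 0.0
```

```bash
python3 go.py .4337 -.2202 -.005 2.837
```

```text
pos [ 0.4319 -0.221  -0.0018] turn units [-0.    0.01 -0.05] then shift units [-0.05  0.04  0.11] F [ 0.6  0.7 -0.1] w 0.0852 t 43.4333
```

Call:
play_rows(rows="-0.05 0.04 0.1 0 0 0 1;0 0 0 0 0 0 1;0 0 0 0 0 0 0.4;0 0 0 0 0 0 0.4;0 0 0 0 0 0 0.4", force=60)

```text
time_s: 43.85
position: [0.4335, -0.22, -0.0045]
ee_rot: [0.0, 0.153, 0.988, -0.0]
force: [-0.6, -1.3, 11.0]
grip_width: 0.0585
grasp_force: 67.2
```

Call:
play_rows(rows="0 0 0 0 0 0 0.4;0 0 0 0 0 0 0.4;0 0 0 0 0 0 0.4;0 0 0 0 0 0 0.4;0 0 0 0 0 0 0.4")

```text
time_s: 44.27
position: [0.4335, -0.22, -0.0045]
ee_rot: [0.0, 0.153, 0.988, -0.0]
force: [-2.1, 0.0, 14.8]
grip_width: 0.0584
grasp_force: 70.2
```

Call:
play_rows(rows="0 0 -0.5 0 0 0 0.4;0 0 -1 0 0 0 0.4;0 0 -1 0 0 0 0.4;0 0 -1 0 0 0 0.4;0 0 -1 0 0 0 0.4")

```text
time_s: 44.68
position: [0.4327, -0.2197, 0.1308]
ee_rot: [-0.001, 0.153, 0.988, 0.0]
force: [0.7, -1.6, -1.1]
grip_width: 0.0579
grasp_force: 66.2
```

Call:
play_rows(rows="0 0 0 0 0 1 0.4;0 0 0 0 0 1 0.4;0 0 0 0 0 1 0.4;0 0 0 0 0 1 0.4;0 0 0 0 0 1 0.4")

```text
time_s: 45.1
position: [0.433, -0.2201, 0.1296]
ee_rot: [-0.0, 0.366, 0.931, -0.0]
force: [-0.3, -0.4, -0.9]
grip_width: 0.058
grasp_force: 66.2
```

Call:
play_rows(rows="0 0 0 0 0 1 0.4;0 0 0 0 0 1 0.4;0 0 0 0 0 1 0.4;0 0 0 0 0 1 0.4;0 0 0 0 0 1 0.4")

```text
time_s: 45.52
position: [0.433, -0.2199, 0.1295]
ee_rot: [-0.0, 0.558, 0.83, -0.0]
force: [0.3, 0.2, -1.3]
grip_width: 0.058
grasp_force: 66.2
```

Call:
play_rows(rows="0 0 0 0 0 1 0.4;0 0 0 0 0 1 0.4;0 0 0 0 0 0.4 0.4;0 0 0 0 0 0 0.4;0 0 0 0 0 0 0.4")

```text
time_s: 45.93
position: [0.4332, -0.2198, 0.1295]
ee_rot: [-0.0, 0.64, 0.769, -0.0]
force: [-0.3, 0.5, -0.5]
grip_width: 0.0582
grasp_force: 66.2
```

```bash
python3 go.py .5715 .1106 .1 1.753
```

```text
pos [ 0.4332 -0.2198  0.1295] turn units [-0. -0.  0.] then shift units [10.    6.53  0.98] F [-0.3  0.5 -0.5] w 0.0582 t 45.9333
```

Call:
play_rows(rows="0.9 0.6 0 0 0 0 0.4;0.9 0.6 0 0 0 0 0.4;0.9 0.6 0 0 0 0 0.4;0.9 0.6 0 0 0 0 0.4;0.9 0.6 0 0 0 0 0.4")

```text
time_s: 46.35
position: [0.498, -0.0697, 0.1295]
ee_rot: [-0.0, 0.64, 0.768, -0.0]
force: [0.5, -1.0, -1.1]
grip_width: 0.058
grasp_force: 66.2
```

Call:
play_rows(rows="0.9 0.6 0 0 0 0 0.4;0.9 0.6 0 0 0 0 0.4;0.9 0.6 0 0 0 0 0.4;0.9 0.6 0 0 0 0 0.4;0.9 0.6 0 0 0 0 0.4")

```text
time_s: 46.77
position: [0.5622, 0.0794, 0.1294]
ee_rot: [-0.0, 0.64, 0.769, -0.0]
force: [0.3, -0.2, -1.4]
grip_width: 0.0581
grasp_force: 66.2
```

Call:
play_rows(rows="0.6 0.3 0.1 0 0 0 0.4;0.4 0.23 0.5 0 0 0 0.4;0 0 0.4 0 0 0 0.4;0 0 0 0 0 0 0.4;0 0 0 0 0 0 0.4")

```text
time_s: 47.18
position: [0.5712, 0.1091, 0.0987]
ee_rot: [-0.001, 0.64, 0.768, -0.001]
force: [0.1, -0.3, -1.0]
grip_width: 0.0584
grasp_force: 66.2
```

Call:
play_rows(rows="0 0 0 0 0 0 0.4;0 0 0 0 0 0 0.4;0 0 0 0 0 0 0.4;0 0 0 0 0 0 0.4;0 0 0 0 0 0 0.4")

```text
time_s: 47.6
position: [0.5724, 0.1099, 0.1]
ee_rot: [0.0, 0.641, 0.768, 0.0]
force: [0.2, 0.3, -0.7]
grip_width: 0.0582
grasp_force: 66.2
```

```bash
python3 go.py .5715 .1106 .0485 1.753
```

```text
pos [0.5724 0.1099 0.1   ] turn units [ 0.01  0.   -0.02] then shift units [ 0.03 -0.03  1.72] F [ 0.2  0.3 -0.7] w 0.0582 t 47.6
```

Call:
play_rows(rows="0.03 -0.03 0.7 0 0 0 0.4;0 0 0.5 0 0 0 0.4;0 0 0.3 0 0 0 0.4;0 0 0.2 0 0 0 0.4;0 0 0 0 0 0 0.4")

```text
time_s: 48.02
position: [0.571, 0.111, 0.048]
ee_rot: [-0.0, 0.64, 0.768, -0.0]
force: [0.3, 0.4, -1.3]
grip_width: 0.0584
grasp_force: 66.2
```

Call:
play_rows(rows="0 0 0 0 0 0 0.4;0 0 0 0 0 0 0.4;0 0 0 0 0 0 0.4;0 0 0 0 0 0 0.4;0 0 0 0 0 0 0.4")

```text
time_s: 48.43
position: [0.5713, 0.1111, 0.0488]
ee_rot: [0.0, 0.64, 0.768, 0.0]
force: [0.3, 0.4, -1.2]
grip_width: 0.0582
grasp_force: 66.2
```

```bash
python3 go.py .5715 .1106 .0480 1.753
```

```text
pos [0.5713 0.1111 0.0488] turn units [ 0.   -0.   -0.02] then shift units [-0.02  0.    0.03] F [ 0.3  0.4 -1.2] w 0.0582 t 48.4333
```

Call:
play_rows(rows="0 0 0 0 0 0 0.8;0 0 0 0 0 0 1;0 0 0 0 0 0 1;0 0 -0.4 0 0 0 1;0 0 -1 0 0 0 1")

```text
time_s: 48.85
position: [0.5693, 0.1107, 0.0886]
ee_rot: [-0.002, 0.64, 0.768, -0.002]
force: [0.9, -0.7, -0.6]
grip_width: 0.0859
grasp_force: 0.0
```

Call:
play_rows(rows="0 0 -1 0 0 0 1;0 0 -1 0 0 0 1;0 0 -1 0 0 0 1;0 0 -1 0 0 0 1;0 0 -1 0 0 0 1")

```text
time_s: 49.27
position: [0.5707, 0.111, 0.2432]
ee_rot: [0.0, 0.64, 0.768, 0.0]
force: [0.0, -0.0, 0.6]
grip_width: 0.0852
grasp_force: 0.0
```

Call:
play_rows(rows="0 0 -0.6 0 0 0 1;-1 0 0 0 0 0 0;-1 0 0 0 0 0 0;-1 0 0 0 0 0 0;-1 0 0 0 0 0 0")

```text
time_s: 49.68
position: [0.5926, -0.0082, 0.2599]
ee_rot: [0.0, 0.64, 0.768, 0.0]
force: [-0.6, -1.2, 0.2]
grip_width: 0.0387
grasp_force: 0.0
```

Call:
play_rows(rows="-1 0 0 0 0 0 0;-1 0 0 0 0 0 0;-1 0 0 0 0 0 0;0 0 0 0 0 0 0;0 0 0 0 0 0 0")

```text
time_s: 50.1
position: [0.6086, -0.0977, 0.2591]
ee_rot: [0.0, 0.642, 0.767, -0.0]
force: [-0.0, 0.8, 1.1]
grip_width: 0.0001
grasp_force: 0.0
```

```bash
python3 go.py .5703 .1104 .25 1.753;python3 - <<'E'
from h import *
import meas
ims={n:read_camera(n) for n in("top","scene")}
for n in ims:
    print(n,"blue",meas.meas(n,ims[n],"blue",[.57,.11,1.753],.045,.03,.052,.062,26))
print("figure",world("top",[(185,240)],.03),"cup",world("top",[(145,272)],.09),world("top",[(110,290)],.17))
r=lambda im,x,y,s:cv2.resize(im[y:y+s,x:x+s,::-1],(400,400),interpolation=cv2.INTER_CUBIC)
cv2.imwrite("pics/f1.png",np.hstack([r(ims["top"],150,100,190),r(ims["scene"],310,110,180)]))
E
```

```text
pos [ 0.6086 -0.0977  0.2591] turn units [-0.    0.   -0.06] then shift units [7.05 0.   0.3 ] F [-0.   0.8  1.1] w 0.0001 t 50.1
top blue (array([0.5693, 0.1078, 1.7413]), 0.93)
scene blue (array([0.5699, 0.1113, 1.7502]), 0.86)
figure [[0.38971492 0.34118243 0.03      ]] cup [[0.3119353  0.40597635 0.09      ]] [[0.27658244 0.43668181 0.17      ]]
```

View pics/f1.png

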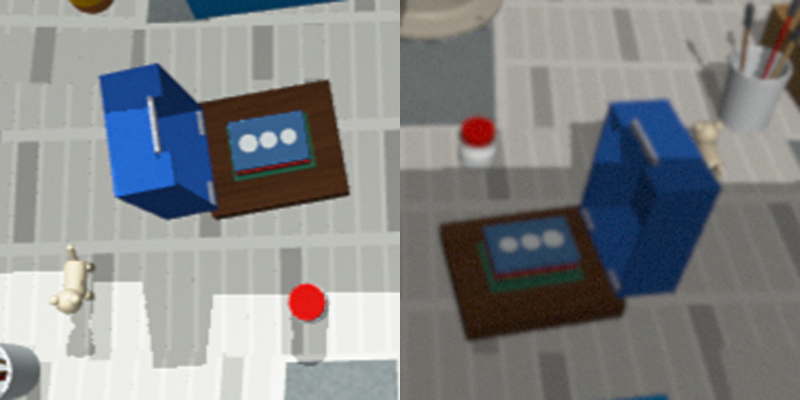

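The pile is squared on the pad (blue on top at top crop (270,140)), the hood is fully open, and figure and glue are untouched. Now I'll go over the hood and behind it.

Call:
play_rows(rows="1 0 0 0 0 0 0;1 0 0 0 0 0 0;1 0 0 0 0 0 0;1 0 0 0 0 0 0;1 0 0 0 0 0 0")

```text
time_s: 50.62
position: [0.5809, 0.0552, 0.2591]
ee_rot: [-0.0, 0.639, 0.769, 0.0]
force: [-0.2, -0.1, 0.1]
grip_width: -0.0
grasp_force: 0.0
```

Call:
play_rows(rows="1 0 0 0 0 0 0;1 0 0 0 0 0 0;1 0 0 0 0 0 0;1 0 0 0 0 0 0;1 0 0 0 0 0 0")

```text
time_s: 51.03
position: [0.5535, 0.2027, 0.2591]
ee_rot: [-0.0, 0.639, 0.769, 0.0]
force: [0.3, -0.3, -0.9]
grip_width: -0.0002
grasp_force: 0.0
```

Call:
play_rows(rows="1 0 0 0 0 0 0;1 0 0 0 0 0 0;1 0 0 0 0 0 0;1 0 0 0 0 0 0;0.3 0 0 0 0 0 0")

```text
time_s: 51.45
position: [0.5285, 0.3335, 0.2593]
ee_rot: [-0.001, 0.637, 0.771, 0.001]
force: [-0.8, 0.8, -0.6]
grip_width: -0.0001
grasp_force: 0.0
```

Call:
play_rows(rows="0 0 0.9 0 0 0 0;0 0 0.9 0 0 0 0;0 0 0.9 0 0 0 0;0 0 0.9 0 0 0 0;0 0 0.6 0 0 0 0")

```text
time_s: 51.87
position: [0.5301, 0.3269, 0.1307]
ee_rot: [-0.0, 0.64, 0.769, -0.001]
force: [-0.3, -1.0, -1.0]
grip_width: -0.0001
grasp_force: 0.0
```

Call:
play_rows(rows="0 0 0 0 0 0 0;0 0 0 0 0 0 0;-0.3 0 0 0 0 0 0;-0.3 0 0 0 0 0 0;-0.3 0 0 0 0 0 0")

```text
time_s: 52.28
position: [0.5374, 0.2991, 0.134]
ee_rot: [0.001, 0.641, 0.768, 0.001]
force: [-0.7, -0.1, 0.4]
grip_width: 0.0002
grasp_force: 0.0
```

```bash
cat > kp.py <<'E'
from h import *
o=get_obs();print("tcp in keeper",R.from_euler("z",-1.753).apply(o["position"]-np.array([.5703,.1104,0])).round(4),o["force"].round(1),o["time_s"])
E
python3 kp.py
```

```text
tcp in keeper [ 0.1915 -0.0019  0.134 ] [-0.7 -0.1  0.4] 52.2833
```

Call:
play_rows(rows="-0.3 0 0 0 0 0 0;-0.3 0 0 0 0 0 0;-0.3 0 0 0 0 0 0;-0.3 0 -0.1 0 0 0 0;-0.3 0 -0.1 0 0 0 0")

```text
time_s: 52.7
position: [0.545, 0.2552, 0.139]
ee_rot: [-0.0, 0.64, 0.768, 0.0]
force: [0.3, 1.9, 1.5]
grip_width: -0.0002
grasp_force: 0.0
```

Call:
play_rows(rows="-0.3 0 -0.1 0 0 0 0;-0.3 0 -0.1 0 0 0 0;-0.3 0 -0.1 0 0 0 0;-0.3 0 -0.1 0 0 0 0;-0.2 0 0 0 0 0 0")

```text
time_s: 53.12
position: [0.5529, 0.2127, 0.1512]
ee_rot: [0.0, 0.641, 0.768, 0.0]
force: [-0.4, 2.9, 5.7]
grip_width: 0.0001
grasp_force: 2.2
```

Call:
play_rows(rows="-0.3 0 0 0 0 0 0;-0.3 0 0 0 0 0 0;-0.3 0 0 0 0 0 0;-0.3 0 0 0 0 0 0;-0.3 0 0 0 0 0 0")

```text
time_s: 53.53
position: [0.5602, 0.1688, 0.1501]
ee_rot: [-0.0, 0.641, 0.768, -0.001]
force: [-1.5, 0.8, -0.1]
grip_width: -0.0004
grasp_force: 0.6
```

```bash
python3 kp.py
```

```text
tcp in keeper [ 0.0593 -0.0007  0.1501] [-1.5  0.8 -0.1] 53.5333
```

Call:
play_rows(rows="-0.3 0 0.05 0 0 0 0;-0.3 0 0.05 0 0 0 0;-0.3 0 0.1 0 0 0 0;-0.3 0 0.1 0 0 0 0;-0.3 0 0.1 0 0 0 0")

```text
time_s: 53.95
position: [0.5685, 0.1248, 0.1381]
ee_rot: [-0.0, 0.641, 0.768, -0.0]
force: [0.1, 2.2, -0.0]
grip_width: 0.0
grasp_force: 0.5
```

Call:
play_rows(rows="-0.3 0 0.15 0 0 0 0;-0.3 0 0.15 0 0 0 0;-0.3 0 0.2 0 0 0 0;-0.3 0 0.2 0 0 0 0;-0.2 0 0.2 0 0 0 0")

```text
time_s: 54.37
position: [0.5762, 0.0829, 0.1108]
ee_rot: [0.0, 0.641, 0.768, -0.0]
force: [-1.0, -0.1, 0.1]
grip_width: 0.0001
grasp_force: 0.3
```

Call:
play_rows(rows="-0.2 0 0.2 0 0 0 0;-0.1 0 0.2 0 0 0 0;0 0 0.2 0 0 0 0;0 0 0.1 0 0 0 0;0 0 0 0 0 0 0")

```text
time_s: 54.78
position: [0.578, 0.0741, 0.0937]
ee_rot: [0.002, 0.641, 0.768, -0.001]
force: [-8.0, -9.3, 41.1]
grip_width: -0.0001
grasp_force: 20.4
```

```bash
python3 kp.py
```

```text
tcp in keeper [-0.0371 -0.001   0.0937] [-8.  -9.3 41.1] 54.7833
```

Call:
play_rows(rows="0 0 -0.3 0 0 0 0;0 0 -1 0 0 0 0;0 0 -1 0 0 0 0;0 0 -1 0 0 0 0;0 0 -1 0 0 0 0")

```text
time_s: 55.2
position: [0.5773, 0.0762, 0.2205]
ee_rot: [-0.0, 0.64, 0.768, -0.0]
force: [0.4, 0.3, -0.3]
grip_width: -0.0
grasp_force: 0.0
```

Call:
play_rows(rows="-1 0 0 0 0 0 0;-1 0 0 0 0 0 0;-1 0 0 0 0 0 0;-1 0 0 0 0 0 0;-1 0 0 0 0 0 0")

```text
time_s: 55.62
position: [0.6047, -0.0728, 0.2193]
ee_rot: [-0.0, 0.64, 0.768, -0.0]
force: [0.5, 0.4, -0.4]
grip_width: 0.0002
grasp_force: 0.0
```

Call:
play_rows(rows="-1 0 0 0 0 0 0;0 0 0 0 0 0 0;0 0 0 0 0 0 0;0 0 0 0 0 0 0;0 0 0 0 0 0 0")

```text
time_s: 56.03
position: [0.6099, -0.0996, 0.2194]
ee_rot: [-0.0, 0.64, 0.769, 0.0]
force: [-0.1, -0.1, -0.2]
grip_width: 0.0002
grasp_force: 0.0
```

```bash
python3 kp.py; python3 - <<'E'
from h import *
a,b=read_camera("top"),read_camera("scene")
r=lambda im,x,y,w,h:cv2.resize(im[y:y+h,x:x+w,::-1],(400,400*h//w),interpolation=cv2.INTER_CUBIC)
A=r(a,230,110,100,110);B=r(b,310,170,100,110);C=r(a,400,120,120,132)
cv2.imwrite("pics/end.png",cv2.resize(np.hstack([A,B,C]),(800,293)))
E
```

```text
tcp in keeper [-0.2137 -0.0009  0.2194] [-0.1 -0.1 -0.2] 56.0333
```

View pics/end.png

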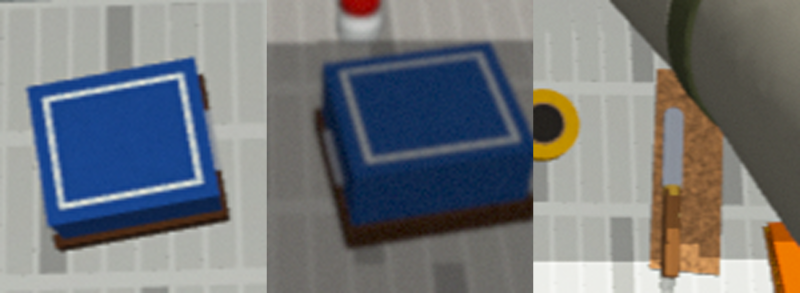

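The hood is shut. The knife has been knocked back and aside: collar at about top pixel (463,204), handle end (462,243.8), tip (463.5,168.6). I'll check it against the mat.

```bash
python3 - <<'E'
from h import *
t,c=world("top",[(463.5,168.6),(463,204.2)],.012);e=world("top",[(462.1,243)],.019)[0]
u=(t-e)[:2];u/=np.linalg.norm(u);yaw=np.arctan2(u[1],u[0]);g=t[:2]-.137*u
mc=np.array([.5059,-.3831])+[-.0014*-1,.0017]; 
print("tip",t,"collar",c,"end",e,"yaw",yaw,"grip",g,np.linalg.norm(t-e),"in mat",R.from_euler("z",.1).apply(np.r_[g-mc,0]))
E
python3 go.py .46 -.37 .1 -.1
```

```text
tip [ 0.57672665 -0.36967875  0.012     ] collar [ 0.48277893 -0.36216124  0.012     ] end [ 0.38352078 -0.35074798  0.019     ] yaw -0.09767061677201697 grip [ 0.44037959 -0.35631914] 0.19425725776012015 in mat [-0.06908999  0.01827467  0.        ]
pos [ 0.61   -0.0998  0.2196] turn units [-0.   -0.   21.24] then shift units [-4.07  9.46  3.99] F [ 0.3 -0.7 -1.2] w -0.0 t 56.1333
```

The knife's handle centre is still well on the mat at (-0.069, 0.018), inside the limits. The hood is shut and the arm is clear, so I'm handing in.

```bash
python3 -c "
from bench import *
print(close_job())"
```

```text
the job is handed in; nothing more can be done
None
```

The job is handed in, though the hand-in gave no verdict: the hood was pried up with the knife and swung open, the green, red and blue tiles (the only three there) are piled on the pad within about 2 mm of centre, the hood is shut over them, the knife lies on its mat (it was knocked aside late in the run but stayed within limits), and I saw none of the bystanders moved, though I did not measure them at the end.

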